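# Slide the cleaner jug and spray can into the bottle rack and lock them in

## Task

Put the teal cleaner jug and the orange spray can away in the grey bottle rack: turn the rack's yellow retaining bar upright out of the way, slide the jug into the wide bay (the one nearer to you) and the can into the narrow bay until each stands fully against the back plate, then turn the bar down level again so that it keeps both in. Their caps are only resting on, so push them low down along the worktop, without lifting or tipping them. Leave the other things on the worktop where they are.

Things in the scene. Friction and masses are not known exactly. Their poses are not given: they have to be found in the camera images.
- rack: Grey sheet-steel bottle rack screwed to the worktop, its open front towards the robot's right; open top, no floor. Origin on the worktop; +x to its back, +y along its front towards the robot, z up. Back plate 150 mm high, inner face at x = +40 mm. Middle post (50 mm wide, 150 mm high) and end walls (90 mm high) reach forward to x = -20 mm; flared lips lead in from x = -35 mm.
- bar (a joint): Angle of the retaining bar, rad: 0 = level across both bays (stop), 1.571 = upright in front of the post, bays free (stop). As it grows the arm with the knob (over the narrow bay) swings up and the other arm down, about the rack's x axis. A friction hinge (about 0.12 N m): it stays where it is left.
- bar_knob (a point): Graspable middle of the bar's black crank knob: round, 19 mm thick, standing 40 mm out from the bar towards the front, parallel to the rack's x axis. It lies at rack x = -84 mm on a circle of 87 mm radius about the pivot: rack y = -87, z = 125 mm with the bar level; y = 0, z = 212 mm with it upright.
- jug: Teal plastic jug with yellow cap and a side handle, 243 mm tall; foot 64 mm (its x) by 121 mm (its y), flat broad sides face its +x and -x up to 120 mm height. Origin at the centre of its underside, z up. 0.35 to 0.7 kg. It fits the wide bay with its broad side to the back plate (its x along the rack's x).
- spray_can: Orange spray can with a white cap, 65 mm diameter, 198 mm tall, straight-sided up to 150 mm. Origin at the centre of its underside, z up. 0.25 to 0.5 kg.
- wide_bay (a point): Point on the worktop where the jug's origin lies when it is fully home in the middle of the wide bay, nearer the robot (rack x = +8, y = +93 mm; axes as the rack's). The bay is 136 mm wide: rack y = +25 to +161 mm.
- narrow_bay (a point): Point on the worktop where the can's origin lies when it is fully home in the middle of the narrow bay, farther from the robot (rack x = +7, y = -65 mm; axes as the rack's). The bay is 80 mm wide: rack y = -105 to -25 mm.
- screw_case: Bystander: black assortment case with orange trim, 104 x 150 x 36 mm, loose, origin under its centre.
- tape_roll: Bystander: roll of beige masking tape lying flat, 94 mm across, 25 mm high, loose, origin under its centre.
- screwdriver_slot: Bystander: red-handled screwdriver lying flat, 207 mm long, loose, origin under its middle.
- spare_bulb_1: Bystander: white reflector bulb standing on its face, 51 mm across, 58 mm high, loose, origin under its centre.
- bar_pivot (a point): Pivot of the yellow retaining bar, on the post (rack x = -50, y = 0, z = 125 mm; axes as the rack's). The bar is 8 mm thick and 18 mm high and turns in the plane x = -54 to -46 mm of the rack, in front of the bays. Its arm with the knob is 96 mm long, the other arm 108 mm.
- tape_1: Bystander: small roll of black tape lying flat, 55 mm across, 19 mm high, loose, origin under its centre.

How it is judged:
By the outcome, as a careful person would: the job done as asked, in the order asked, and still so for the second after the job is handed in, with the robot touching nothing.
It also fails if it takes over 72 s, if anything falls off the work surface, if the arm or the gripper's body presses on something with over 40 N, if the wrist force passes 120 N, or if a joint passes its speed limit or range.

## Robot

A 6-joint arm with a two-finger parallel gripper is mounted at the origin on a cart in front of the work surface, level with it; the furniture and walls round the work are solid. World frame = base frame: x ahead of the robot, y to its left, z up, the work surface at z = 0. Lengths are in m, angles in rad, forces in N, time in s.
With the tool pointing down it reaches from about 0.375 to 0.75 m from the base axis. Payload 9 kg.
Tool frame: the origin (TCP) lies midway between the tips of the shut fingers; the grasp point (between the pads) lies 19 mm behind it; y points along the fingers, z is the direction in which the jaws open and shut, and the axes are right-handed (so a half turn about y gives the same grasp; the last joint's range is limited). The gripper opens to 85 mm and grips with 20 to 120 N. Pads are 22 mm wide; open, the fingers measure 114 mm over their backs; the gripper's body (76 mm by 85 mm) begins 54 mm behind the grasp point. The pads swing forward as they close: fully open they stand 13 mm farther back than shut.
Start: joints at [0.932, 0.104, 0.097, 1.564, 0, 1.353], TCP at [0.245, 0.548, 0.231] pointing down, gripper open.
Joint ranges: [-2.99, 2.99], [-0.84, 1.86], [-1.1, 1.16], [-1.84, 2.11], [-1.51, 1.56], [-3.14, 3.14]. Speed limits (rad/s): [2.22, 2.22, 2.57, 3.14, 3.14, 3.14].

## Interface

Orientations are given as a rotation vector (axis times angle).
In Python, from cell import r gives the robot as it stands. The module is installed in compiled form; this text tells all that it offers.
- The arm moves only by the tool arm_command, never from a script. Its argument "commands" is text: rows parted by semicolons, each of 7 numbers parted by spaces: the closure, from -1 (fully open) to 1 (shut), so that 0 is half open, then the shift along the tool's x, y, z in cm, then the turn, a rotation vector about the tool's x, y, z in rad. A call has 1 to 12 rows; each row is the pose to reach, as a shift and turn from the pose commanded when the call began, along the tool's axes at that moment; what a row does not reach only later rows make up. A row lasts 1/8 s, in which the tool goes at most 62.5 mm and 10.7 degrees, less where a joint would pass 70% of its speed; a pose out of reach is approached as far as the arm can. A call with a gripper value outside its range is refused whole. The fingers move at their own pace and stop on an object; "newtons" is the grip in N (left out, the last holds). Time passes only in rows, so rows that repeat a pose let the fingers close. It gives the time, the measured TCP pose, the force and the opening at its end, in the units of the state.
- r.get_state(): the state, without advancing time (a new reading comes with each control period).
- r.grab_frame(name): name is "side" or "top"; returns a dict with "frame" (400x640x3 uint8, red, green, blue), "fx", "fy", "cx", "cy" (pixels), "R" (3x3) and "t" (3): a world point X has camera coordinates R X + t. Camera axes: x right, y down, z forward; pixel columns grow to the right and rows downward; lengths in m; the calibration is good to about 2 mm. A picture is of the moment at which its call begins. There is no depth.
- r.hand_in(): hands the job in, once; it reports no verdict.
The state is a dict: "t": time; "joint_pos": joint angles; "qvel": joint speeds; "joint_efforts": joint torques, N m; "eef_pos": TCP position; "tcp_rot": TCP orientation; "contact_force": force on the tool from outside, world axes, zero at the start; "torque": the same for the moment, N m; "gripper_width": opening from 0.0 (shut) to 1.0 (fully open).
Only numpy, scipy, OpenCV 4.12 (cv2) and the standard library are available. Lean on these libraries where they do the work, as an engineer would, in place of code of your own. Each camera call takes 0.05 s, during which the arm holds its last target.

## Working session

There is one attempt and no reset: what is moved stays moved. The work goes in short steps, Python scripts to look and compute and a tool call to move; the robot and the scene stay as the last step left them, time stands still between calls to the robot, and variables do not carry over. Pictures are saved under pics/ and viewed, and the job is handed in when it is done.

Besides the shell and the picture viewer there is one more tool, called as name(argument=value, ...) on one line, values as JSON. arm_command: Moves the arm, as the interface text tells. Its arguments: {"type":"object","properties":{"commands":{"type":"string"},"newtons":{"type":"number"}},"required":["commands"]}

```bash
mkdir -p pics; python3 - <<'E'
from cell import r
import cv2,pickle
print(r.get_state())
for n in("side","top"):
    f=r.grab_frame(n); pickle.dump(f,open(n+".pkl","wb"))
    cv2.imwrite(f"pics/{n}0.png",f["frame"][:,:,::-1]); print({k:f[k] for k in f if k!="frame"})
E
```

```text
{'t': 0.0, 'joint_pos': array([ 9.32300132e-01,  1.04678618e-01,  9.64700814e-02,  1.56391254e+00,
       -1.58036781e-05,  1.35307404e+00]), 'qvel': array([ 0.00037162, -0.00087061,  0.00129154, -0.00157137,  0.00065153,
       -0.00128048]), 'joint_efforts': array([-4.03052081e-04, -5.56922328e+01,  5.03655696e+01,  1.67168555e-02,
       -3.33134485e-04,  1.13366391e-05]), 'eef_pos': array([0.24488219, 0.54738276, 0.23053489]), 'tcp_rot': array([-1.5466991 ,  0.33051174, -0.32966518]), 'contact_force': array([ 0.34286321, -0.17316917, -0.38870585]), 'torque': array([-0.065016  , -0.01157071,  0.03255868]), 'gripper_width': 1.0017387079303546}
{'fx': 497.3694102566725, 'fy': 497.3694102566725, 'cx': 324.9526555237204, 'cy': 201.9123872485025, 'R': array([[ 0.82700967, -0.56202802,  0.01339865],
       [-0.40054205, -0.60577617, -0.68746003],
       [ 0.39448838,  0.56316937, -0.7260986 ]]), 't': array([-0.53404806,  0.26315328,  1.61547219])}
{'fx': 383.49480879881855, 'fy': 383.49480879881855, 'cx': 323.8601160049171, 'cy': 203.27496063908586, 'R': array([[ 0.01557604, -0.99983185,  0.00967767],
       [-0.98892916, -0.01683321, -0.14743051],
       [ 0.14756862, -0.00727415, -0.98902507]]), 't': array([-0.07833765,  0.61012424,  1.37018849])}
```

View pics/side0.png

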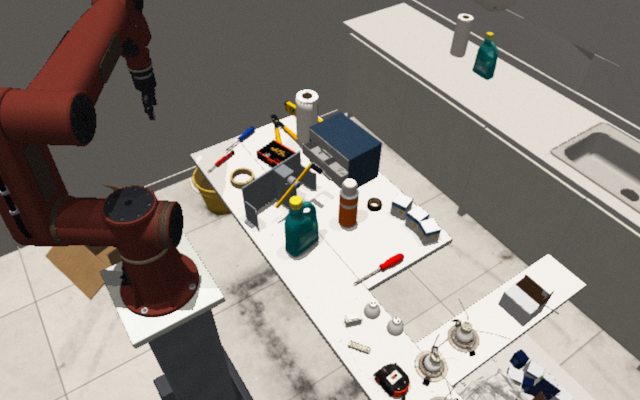

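View pics/top0.png

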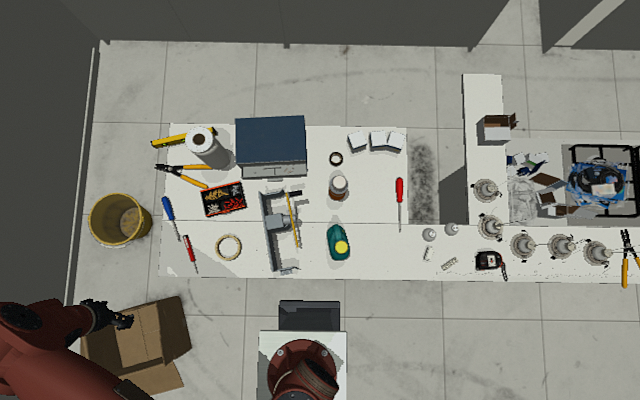

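```bash
python3 - <<'E'
import cv2
a=cv2.imread("pics/side0.png")[120:290,190:450]; cv2.imwrite("pics/sz0.png",cv2.resize(a,None,fx=3,fy=3,interpolation=cv2.INTER_CUBIC))
a=cv2.imread("pics/top0.png")[130:290,210:420]; cv2.imwrite("pics/tz0.png",cv2.resize(a,None,fx=3.5,fy=3.5,interpolation=cv2.INTER_CUBIC))
E
```

```text
(no output)
```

View pics/sz0.png

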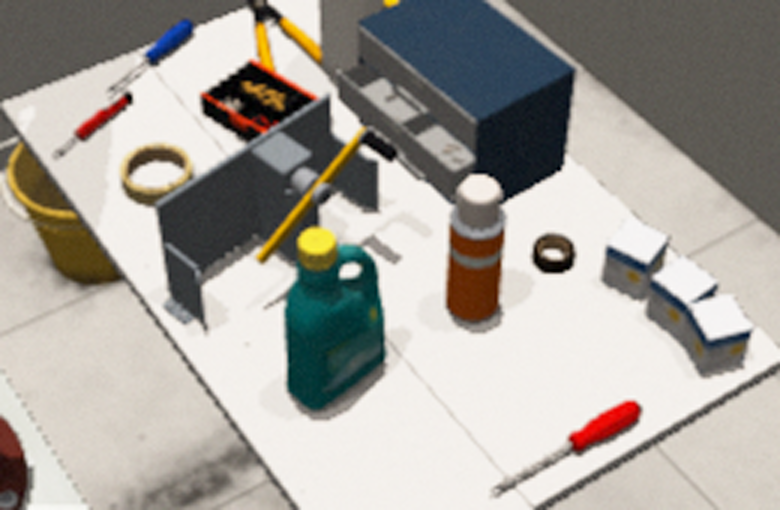

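View pics/tz0.png

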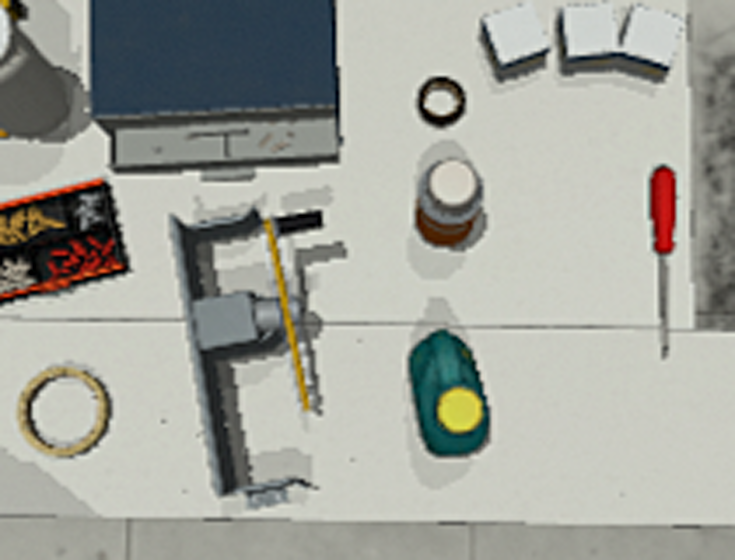

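```bash
cat > h.py <<'E'
import numpy as np,pickle,cv2
from scipy.optimize import least_squares
def proj(f,X):
    X=np.atleast_2d(X); c=X@f["R"].T+f["t"]; return np.c_[f["fx"]*c[:,0]/c[:,2]+f["cx"],f["fy"]*c[:,1]/c[:,2]+f["cy"]]
def place(p,L):
    L=np.atleast_2d(np.array(L,float))/1000; c,s=np.cos(p[2]),np.sin(p[2])
    return np.c_[p[0]+c*L[:,0]-s*L[:,1],p[1]+s*L[:,0]+c*L[:,1],L[:,2]]
def tri(fs,uvs):
    A=[]
    for f,uv in zip(fs,uvs):
        P=np.c_[f["R"],f["t"]]; x=(uv[0]-f["cx"])/f["fx"]; y=(uv[1]-f["cy"])/f["fy"]
        A+= [x*P[2]-P[0],y*P[2]-P[1]]
    A=np.array(A); s=np.linalg.lstsq(A[:,:3],-A[:,3],rcond=None)[0]; return s
def onplane(f,uv,z):
    d=f["R"].T@np.array([(uv[0]-f["cx"])/f["fx"],(uv[1]-f["cy"])/f["fy"],1]); o=-f["R"].T@f["t"]
    return o+d*(z-o[2])/d[2]
S0=lambda u,v:(u/3+190,v/3+120)
T0=lambda u,v:(u/3.5+210,v/3.5+130)
E
python3 - <<'E'
from h import *
s=pickle.load(open("side.pkl","rb"));t=pickle.load(open("top.pkl","rb"))
def bar(y,a,x=-50): return [x,y*np.cos(a),125-y*np.sin(a)]
obs=[(t,T0(247,291),[-20,-25,150]),(t,T0(258,343),[-20,25,150]),(t,T0(192,297),[40,-25,150]),(t,T0(203,350),[40,25,150]),
(s,S0(253,150),[40,25,150]),(s,S0(282,128),[40,-25,150]) ,(s,S0(281,168),[-20,25,150]),(s,S0(312,147),[-20,-25,150])]
bo=[(t,T0(306,411),108),(t,T0(267,220),-96),(s,S0(262,258),108),(s,S0(362,132),-96)]
def res(p):
    o=[]
    for f,uv,L in obs:o.append(proj(f,place(p,L))[0]-uv)
    for f,uv,y in bo:o.append(proj(f,place(p,bar(y,p[3])))[0]-uv)
    return np.array(o).ravel()
r=least_squares(res,[.5,.1,1.6,.0],loss="soft_l1"); print("rack",r.x,np.round(r.fun.reshape(-1,2),1))
print("can top",tri((t,s),(T0(455,180),S0(481,185))), onplane(t,T0(455,180),.198),onplane(s,S0(481,185),.198))
print("jug cap",tri((t,s),(T0(460,410),S0(318,240))), onplane(t,T0(460,410),.243))
pickle.dump(r.x,open("rack.pkl","wb"))
E
```

```text
rack [0.53369541 0.09050515 1.7690568  0.45718951] [[ 1.  -0.8]
 [ 0.3 -1.2]
 [-0.8  0.6]
 [-1.6 -0. ]
 [-2.  -0.7]
 [-1.2  0. ]
 [ 0.1  1.6]
 [ 0.1  1.7]
 [ 0.2 -0.5]
 [ 0.5 -0.4]
 [-2.1  0.7]
 [ 1.6 -1. ]]
can top [ 0.66290274 -0.11988348  0.20050305] [ 0.66280651 -0.11969534  0.198     ] [ 0.665208   -0.11807307  0.198     ]
jug cap [ 0.4460874  -0.12480127  0.24118584] [ 0.444455   -0.12389023  0.243     ]
```

```bash
cat >> h.py <<'E'
def ov(f,crop,k,segs,out):
    x0,y0,x1,y1=crop
    im=cv2.resize(f["frame"][y0:y1,x0:x1,::-1].copy(),None,fx=k,fy=k,interpolation=cv2.INTER_CUBIC)
    for P,col in segs:
        q=(proj(f,P)+.5-[x0,y0])*k-.5
        cv2.polylines(im,[np.round(q).astype(np.int32)],False,col,1,cv2.LINE_AA)
    cv2.imwrite(out,im)
def rackseg(p,a):
    g=(0,255,0);m=(255,0,255)
    L=[([[40,-105,150],[40,161,150],[40,161,0],[40,-105,0],[40,-105,150]],g),
       ([[40,-25,150],[-20,-25,150],[-20,25,150],[40,25,150]],g),([[-20,-25,150],[-20,-25,0],[-20,25,0],[-20,25,150]],g)]
    for y in(-105,161): L.append(([[40,y,90],[-20,y,90],[-20,y,0],[40,y,0]],g))
    c,s=np.cos(a),np.sin(a)
    L.append(([[-54,108*c,125-108*s],[-54,-96*c,125+96*s]],m))
    L.append(([[-54,-87*c,125+87*s],[-94,-87*c,125+87*s]],m))
    return [(place(p,P),col) for P,col in L]
def boxseg(p,lx,ly,h,col=(0,0,255)):
    x,y=lx/2,ly/2; o=[]
    for z in(0,h): o.append((place(p,[[x,y,z],[-x,y,z],[-x,-y,z],[x,-y,z],[x,y,z]]),col))
    return o
def cylseg(p,rad,h,col=(255,255,0)):
    a=np.linspace(0,2*np.pi,40); return [(place((p[0],p[1],0),np.c_[rad*np.cos(a),rad*np.sin(a),0*a+z]),col) for z in(0,h)]
SC=(190,120,450,290);TC=(210,130,420,290)
E
cat > o.py <<'E'
from h import *
import sys
s=pickle.load(open("side.pkl","rb"));t=pickle.load(open("top.pkl","rb"))
rk=pickle.load(open("rack.pkl","rb"))
can=(.664,-.119); jug=eval(sys.argv[1])
G=rackseg(rk[:3],rk[3])+boxseg(jug,64,121,120)+cylseg(can,32.5,150)
ov(s,SC,3,G,"pics/so_%s.png"%sys.argv[2]);ov(t,TC,3.5,G,"pics/to_%s.png"%sys.argv[2])
E
python3 o.py "(.455,-.118,1.75)" a
```

```text
(no output)
```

View pics/so_a.png

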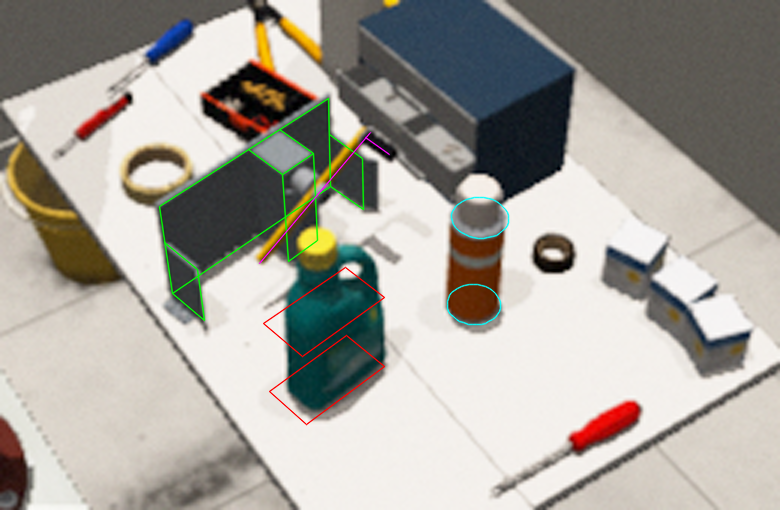

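View pics/to_a.png

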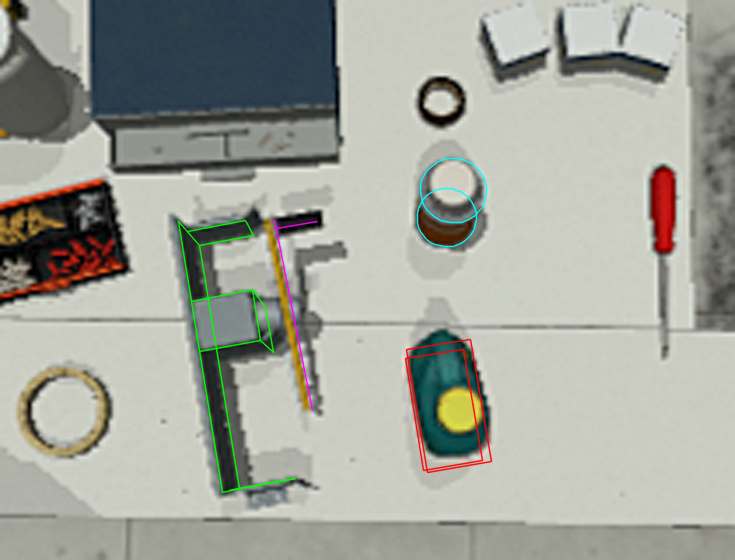

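```bash
python3 o.py "(.467,-.119,1.78)" b
python3 - <<'E'
import cv2,numpy as np
a=np.hstack([cv2.resize(cv2.imread("pics/so_b.png")[210:430,240:410],None,fx=2.3,fy=2.3),cv2.resize(cv2.imread("pics/to_b.png")[310:480,380:520],None,fx=2.3,fy=506/170)])
cv2.imwrite("pics/jb.png",a);print(a.shape)
E
```

```text
(506, 713, 3)
```

View pics/jb.png

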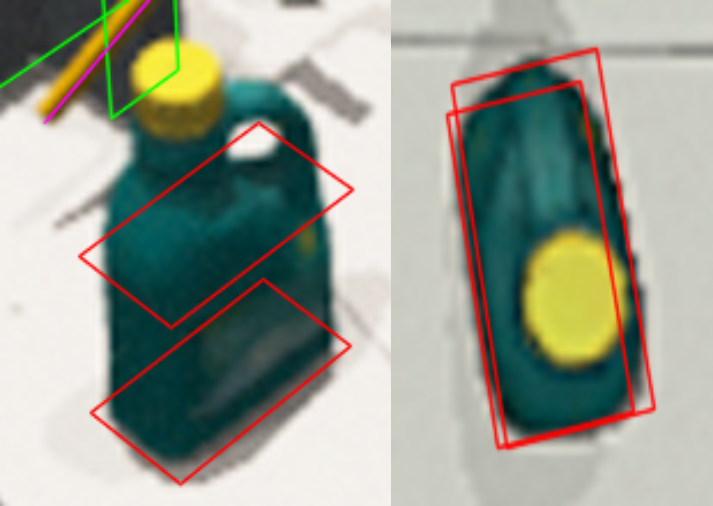

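```bash
cat >> h.py <<'E'
from scipy.spatial.transform import Rotation as Ro
rk=pickle.load(open("rack.pkl","rb"))
ex=np.array([np.cos(rk[2]),np.sin(rk[2]),0]);ey=np.array([-ex[1],ex[0],0]);ez=np.array([0,0,1.])
def W(x,y,z): return place(rk,[x,y,z])[0]
def inr(p): d=np.array(p)-np.r_[rk[:2],0]; return np.round([1e3*d@ex,1e3*d@ey,1e3*d[2]],1)
def frame(yd,zd):
    y=np.array(yd)/np.linalg.norm(yd); z=zd-y*(y@zd); z/=np.linalg.norm(z); return np.c_[np.cross(y,z),y,z]
E
python3 - <<'E'
from h import *
s=pickle.load(open("side.pkl","rb"));t=pickle.load(open("top.pkl","rb"))
for n,a,b in(("cabtopnear-right",T0(338,108),S0(476,122)),):print(n,tri((t,s),(a,b)))
for z in(0,.1,.15):print(z,onplane(t,T0(340,162),z),onplane(t,T0(115,172),z))
R0=Ro.from_rotvec([-1.5466991 ,  0.33051174, -0.32966518]).as_matrix();print(np.round(R0,3))
for zd in(ey,-ey):
    print(np.round(Ro.from_matrix(R0.T@frame(-ez,zd)).as_rotvec(),3))
print("knob",W(-84,-78,163),"jug",inr((.468,-.12,0)),"can",inr((.664,-.12,0)), ex,ey)
for o in [(.447,.003,.0)]:pass
E
```

```text
cabtopnear-right [ 0.73911146 -0.00683287  0.17220699]
0 [ 0.72209468 -0.0027157   0.        ] [0.70651318 0.24377091 0.        ]
0.1 [ 0.69998316 -0.00654536  0.1       ] [0.68547932 0.2228935  0.1       ]
0.15 [ 0.68892739 -0.00846019  0.15      ] [0.67496239 0.2124548  0.15      ]
[[ 0.913 -0.001  0.408]
 [-0.408 -0.001  0.913]
 [-0.    -1.    -0.001]]
[ 0.00e+00 -2.19e+00 -2.00e-03]
[0.001 0.952 0.   ]
knob [0.62671243 0.02351386 0.163     ] jug [-193.4  105.9    0. ] can [-232.   -86.3    0. ] [-0.19696418  0.98041068  0.        ] [-0.98041068 -0.19696418  0.        ]
```

```bash
cat >> h.py <<'E'
def plan(pose,targets):
    """pose=(pos,rotvec) commanded; targets list of (pos,R or None) -> rows(cm, rotvec); rounding as typed is printed"""
    p,rv=pose; R=Ro.from_rotvec(rv).as_matrix()
    for q,Rt in targets:
        d=R.T@(np.array(q)-p)*100; w=Ro.from_matrix(R.T@(R if Rt is None else Rt)).as_rotvec()
        print(np.round(d,2),np.round(w,3))
E
python3 - <<'E'
from h import *
from cell import r
s=r.get_state(); plan((s["eef_pos"],s["tcp_rot"]),[(W(-84,-78,250),frame(-ez,-ey))])
E
```

```text
[ 56.25  -1.92 -32.23] [0.001 0.952 0.   ]
```

arm_command(commands="0 5 -6 -3 0 0.1 0; 0 56.3 -6 -32.4 0 0.952 0; 0 56.3 -6 -32.4 0 0.952 0; 0 56.3 -6 -32.4 0 0.952 0; 0 56.3 -6 -32.4 0 0.952 0; 0 56.3 -6 -32.4 0 0.952 0; 0 56.3 -6 -32.4 0 0.952 0; 0 56.3 -6 -32.4 0 0.952 0; 0 56.3 -6 -32.4 0 0.952 0; 0 56.3 -6 -32.4 0 0.952 0; 0 56.3 -6 -32.4 0 0.952 0; 0 56.3 -6 -32.4 0 0.952 0")

```text
t: 1.6
eef_pos: [0.6276, 0.0191, 0.2896]
tcp_rot: [-1.296, 1.066, -1.064]
contact_force: [0.0, 0.6, -0.0]
gripper_width: 0.499
```

```bash
cat >> h.py <<'E'
def snap(r,tag,extra=[],sc=SC,tc=TC):
    for n,c,k in(("side",sc,3),("top",tc,3.5)):
        f=r.grab_frame(n); pickle.dump(f,open(f"{n}_{tag}.pkl","wb")); ov(f,c,k,extra,f"pics/{n}_{tag}.png")
    a=cv2.imread(f"pics/side_{tag}.png");b=cv2.imread(f"pics/top_{tag}.png")
    a=cv2.resize(a,(400,int(a.shape[0]*400/a.shape[1])));b=cv2.resize(b,(400,int(b.shape[0]*400/b.shape[1])))
    h=max(len(a),len(b)); pd=lambda m:cv2.copyMakeBorder(m,0,h-len(m),0,0,cv2.BORDER_CONSTANT)
    cv2.imwrite(f"pics/both_{tag}.png",np.hstack([pd(a),pd(b)]))
E
python3 - <<'E'
from h import *
from cell import r
s=r.get_state(); print(s["joint_pos"],s["eef_pos"],inr(s["eef_pos"]));snap(r,"1")
plan((s["eef_pos"],s["tcp_rot"]),[(W(-84,-78,145),frame(-ez,-ey))])
E
```

```text
[-1.77368642e-01  2.18747400e-01  3.29777310e-01  1.68384810e+00
 -2.33769768e-04  1.19903841e+00] [0.62755549 0.01910283 0.28958474] [-88.5 -78.  289.6]
[-0.44 14.46  0.03] [ 0.002 -0.004 -0.001]
```

View pics/side_1.png

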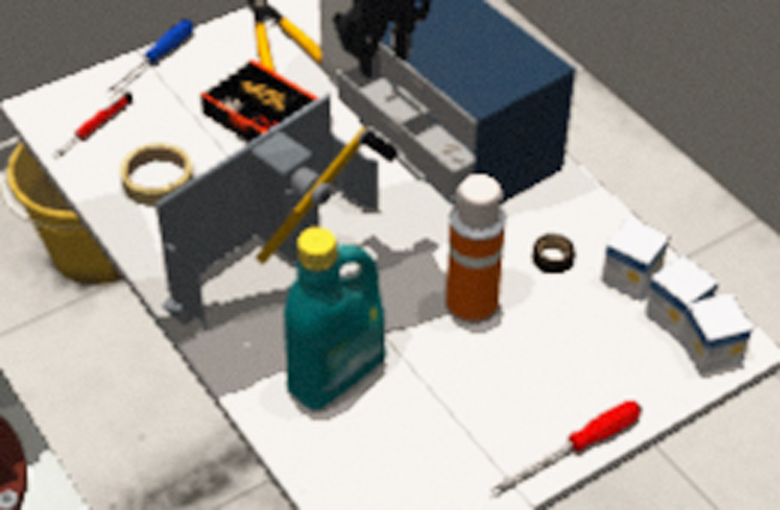

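View pics/top_1.png

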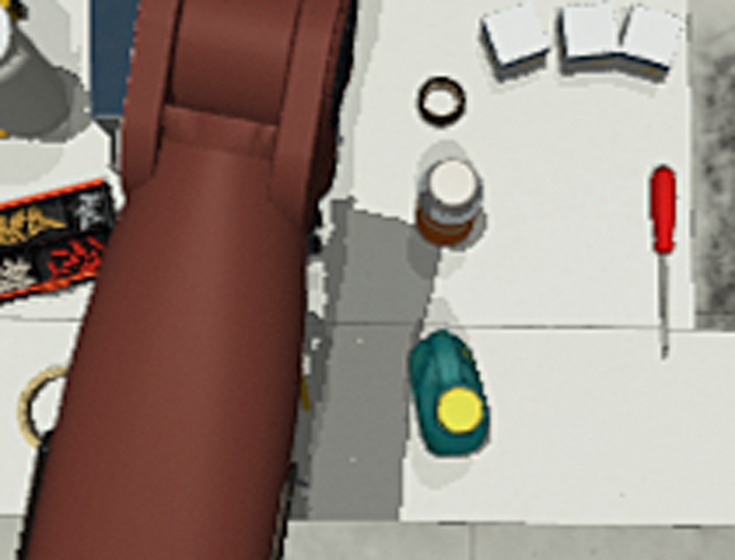

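arm_command(commands="0 -0.3 6 0 0 0 0; 0 -0.3 11 0 0 0 0; 0 -0.3 14.4 0 0 0 0; 0 -0.3 14.4 0 0 0 0; 0 -0.3 14.4 0 0 0 0", newtons=20)

```text
t: 2.33
eef_pos: [0.6266, 0.0255, 0.1495]
tcp_rot: [-1.295, 1.06, -1.063]
contact_force: [0.8, -0.1, 0.4]
gripper_width: 0.498
```

```bash
python3 - <<'E'
from h import *
from cell import r
s=r.get_state(); print(s["eef_pos"],inr(s["eef_pos"]));snap(r,"2")
E
```

```text
[0.62658515 0.02553356 0.149472  ] [-82.  -78.3 149.5]
```

View pics/side_2.png

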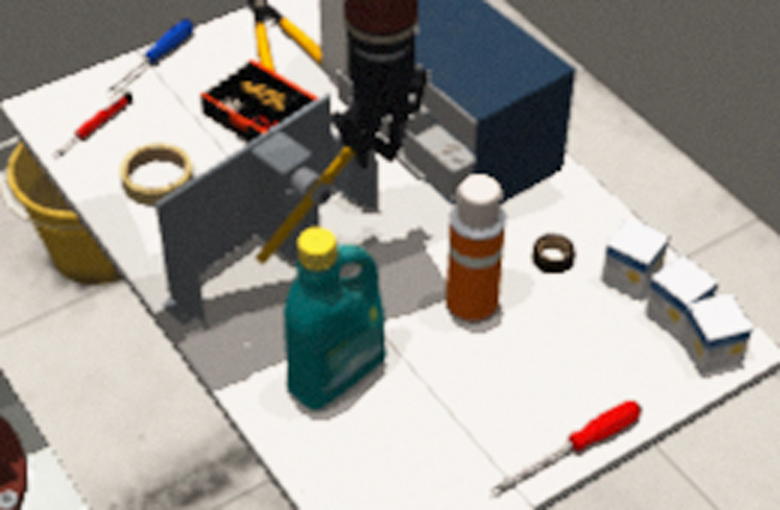

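arm_command(commands="0.2 0.4 0.3 0 0 0 0; 1 0.4 0.3 0 0 0 0; 1 0.4 0.3 0 0 0 0; 1 0.4 0.3 0 0 0 0; 1 0.4 0.3 0 0 0 0", newtons=20)

```text
t: 3.05
eef_pos: [0.6288, 0.0207, 0.1456]
tcp_rot: [-1.293, 1.059, -1.065]
contact_force: [6.2, 0.4, 1.2]
gripper_width: 0.216
```

```bash
python3 - <<'E'
from h import *
from cell import r
s=r.get_state(); print(s["eef_pos"],inr(s["eef_pos"]),s["contact_force"],s["gripper_width"]);
p=inr(s["eef_pos"]);
# arc from current grasp
g=np.array([p[1],p[2]+19-125]);print("radius",np.hypot(*g),"ang",np.arctan2(g[1],-g[0]))
a0=np.arctan2(g[1],-g[0])
for a in np.linspace(a0,1.62,11)[1:]:
    print("y(down) %.2f z(-ey) %.2f"%(-8.7*(np.sin(a)-np.sin(a0)), 8.7*(np.cos(a)-np.cos(a0))))
E
```

```text
[0.62876932 0.02072157 0.14555451] [-87.1 -79.5 145.6] [6.2320449  0.36453993 1.17020893] 0.21569350392798436
radius 88.81672139861952 ang 0.46213703613163726
y(down) -0.87 z(-ey) -0.50
y(down) -1.68 z(-ey) -1.10
y(down) -2.42 z(-ey) -1.79
y(down) -3.07 z(-ey) -2.55
y(down) -3.63 z(-ey) -3.39
y(down) -4.09 z(-ey) -4.29
y(down) -4.44 z(-ey) -5.23
y(down) -4.68 z(-ey) -6.21
y(down) -4.80 z(-ey) -7.21
y(down) -4.81 z(-ey) -8.22
```

arm_command(commands="1 0 -0.85 -0.5 0 0 0; 1 0 -1.7 -1.1 0 0 0; 1 0 -2.4 -1.8 0 0 0; 1 0 -3.05 -2.55 0 0 0; 1 0 -3.65 -3.4 0 0 0; 1 0 -4.1 -4.3 0 0 0; 1 0 -4.45 -5.25 0 0 0; 1 0 -4.7 -6.2 0 0 0; 1 0 -4.8 -7.2 0 0 0; 1 0 -4.85 -8 0 0 0; 1 0 -4.85 -8.3 0 0 0; 1 0 -4.85 -8.3 0 0 0")

```text
t: 4.55
eef_pos: [0.5527, 0.0053, 0.195]
tcp_rot: [-1.283, 1.05, -1.069]
contact_force: [38.7, 8.0, -9.3]
gripper_width: 0.216
```

```bash
python3 - <<'E'
from h import *
from cell import r
s=r.get_state(); print(s["eef_pos"],inr(s["eef_pos"]),s["contact_force"],s["gripper_width"]);snap(r,"3",rackseg(rk,1.571))
E
```

```text
[0.55272868 0.00526616 0.19500163] [-87.3  -1.9 195. ] [38.70307989  7.95974939 -9.25757964] 0.2162497961562917
```

View pics/side_3.png

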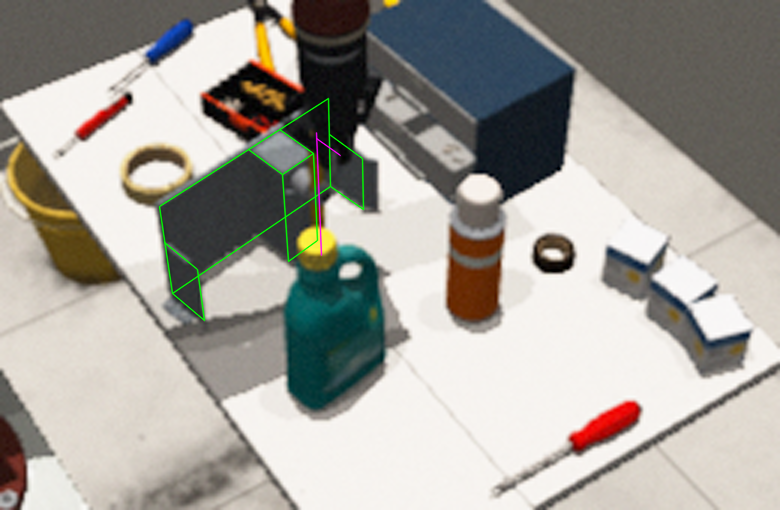

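arm_command(commands="1 0 0 0.5 0 0 0; 0 0 0 0.7 0 0 0; -0.2 0 0 0.7 0 0 0; -0.2 0 0 0.7 0 0 0; -0.2 0 -5 0.7 0 0 0; -0.2 0 -11 0.7 0 0 0; -0.2 0 -15 0.7 0 0 0; -0.2 0 -15 0.7 0 0 0")

```text
t: 5.65
eef_pos: [0.5532, 0.0058, 0.3463]
tcp_rot: [-1.294, 1.058, -1.066]
contact_force: [0.8, 0.0, -0.3]
gripper_width: 0.601
```

```bash
python3 - <<'E'
from h import *
from cell import r
s=r.get_state(); print(inr(s["eef_pos"]),s["contact_force"],s["joint_pos"])
th=np.radians(50); F=frame(np.sin(th)*ex-np.cos(th)*ez,-ey)
plan((s["eef_pos"],s["tcp_rot"]),[(W(-200,60,360),None),(W(-330,106,330),F),(W(-330,106,200),F)])
snap(r,"4",rackseg(rk,1.571))
E
```

```text
[-86.9  -2.4 346.3] [ 0.77596945  0.04216531 -0.34919019] [-2.26068567e-01  1.56499119e-02  2.17426782e-01  1.76738237e+00
  4.58277808e-05  1.14678914e+00]
[11.31 -1.38 -6.23] [0. 0. 0.]
[ 24.31   1.63 -10.84] [-0.005  0.002  0.875]
[ 24.28  14.63 -10.9 ] [-0.005  0.002  0.875]
```

View pics/side_4.png

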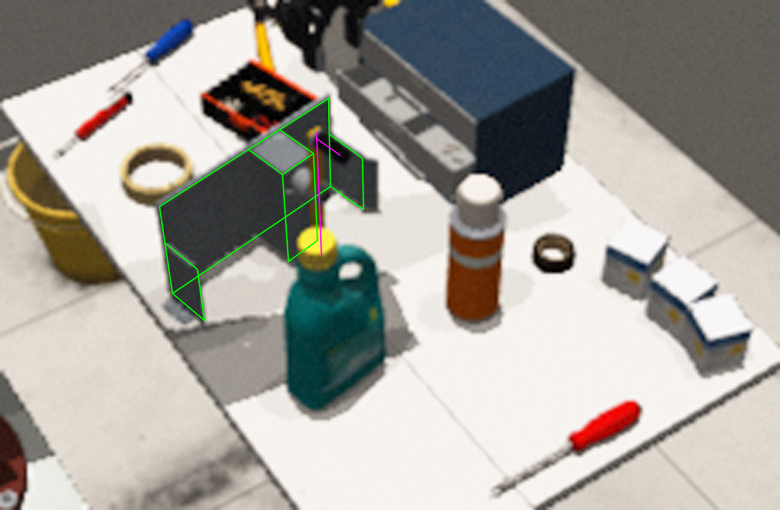

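arm_command(commands="-0.5 5 -1.5 -3 0 0 0; -1 11.3 -1.5 -6 0 0 0.18; -1 17 -1 -9 0 0 0.36; -1 24.3 1.6 -10.8 0 0 0.54; -1 24.3 1.6 -10.8 0 0 0.72; -1 24.3 1.6 -10.8 0 0 0.875; -1 24.3 1.6 -10.8 0 0 0.875; -1 24.3 1.6 -10.8 0 0 0.875; -1 24.3 1.6 -10.8 0 0 0.875")

```text
t: 6.88
eef_pos: [0.4669, -0.1929, 0.2137]
tcp_rot: [-0.707, 1.394, -0.475]
contact_force: [-0.1, -0.4, 0.1]
gripper_width: 0.997
```

```bash
python3 - <<'E'
from h import *
from cell import r
s=r.get_state(); print(inr(s["eef_pos"]),s["contact_force"],s["joint_pos"])
th=np.radians(50); F=frame(np.sin(th)*ex-np.cos(th)*ez,-ey)
plan((s["eef_pos"],s["tcp_rot"]),[(W(-330,106,330),F),(W(-330,106,100),F),(W(-310,106,25),F),(W(-260,106,25),F)])
snap(r,"5",rackseg(rk,1.571),sc=(190,80,450,330))
E
```

```text
[-264.7  121.3  213.7] [-0.07169831 -0.37139133  0.09345589] [-0.88977315  0.54064634  0.35496723  2.11080402  0.37716132  0.35544516]
[ -3.81 -12.71   2.04] [-0.04   0.001  0.072]
[12.71  3.28  1.41] [-0.04   0.001  0.072]
[16.7   9.93  1.15] [-0.04   0.001  0.072]
[13.22 13.52  1.  ] [-0.04   0.001  0.072]
```

View pics/both_5.png

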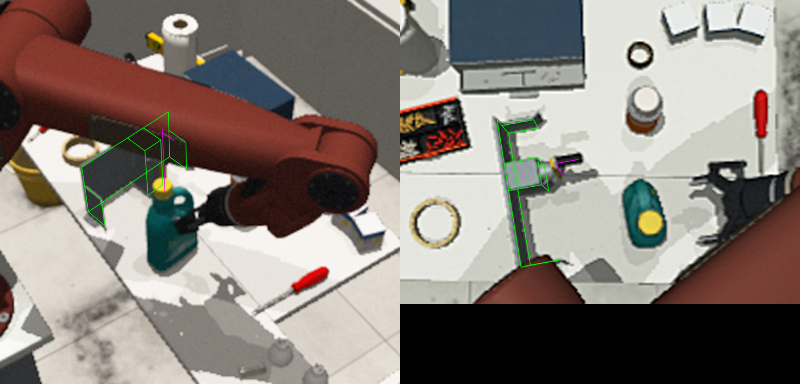

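arm_command(commands="-1 0 0 0 0 0 0; -1 0 0 0 0 0 0")

```text
t: 7.22
eef_pos: [0.4671, -0.1939, 0.2143]
tcp_rot: [-0.706, 1.393, -0.477]
contact_force: [0.3, 0.0, 0.6]
gripper_width: 0.999
```

```bash
python3 - <<'E'
from h import *
from cell import r
s=r.get_state(); print(inr(s["eef_pos"]),s["contact_force"],s["joint_pos"])
th=np.radians(45); F=frame(np.sin(th)*ex-np.cos(th)*ez,-ey)
plan((s["eef_pos"],s["tcp_rot"]),[(W(-310,106,110),F),(W(-300,106,60),F)])
E
```

```text
[-265.7  121.3  214.3] [0.25023346 0.02506299 0.553328  ] [-0.8912617   0.54018689  0.35627407  2.11076148  0.37767355  0.35535816]
[10.56  4.16  1.37] [-0.042 -0.001 -0.014]
[13.45  8.36  1.2 ] [-0.042 -0.001 -0.014]
```

arm_command(commands="-1 5 1 0.7 -0.02 0 0; -1 10.5 4.2 1.4 -0.042 0 -0.014; -1 10.5 4.2 1.4 -0.042 0 -0.014; -1 10.5 4.2 1.4 -0.042 0 -0.014")

```text
t: 7.72
eef_pos: [0.4906, -0.2331, 0.1113]
tcp_rot: [-0.749, 1.403, -0.459]
contact_force: [-0.1, -0.3, 0.1]
gripper_width: 0.998
```

```bash
python3 - <<'E'
from h import *
from cell import r
s=r.get_state(); print(inr(s["eef_pos"]),s["contact_force"],s["joint_pos"])
R=Ro.from_rotvec(s["tcp_rot"]).as_matrix(); print(np.round(np.c_[ex,ey,ez].T@R,2))
th=np.radians(45); F=frame(np.sin(th)*ex-np.cos(th)*ez,-ey)
plan((s["eef_pos"],s["tcp_rot"]),[(W(-300,106,60),F),(W(-295,106,25),F),(W(-240,106,25),F)])
E
```

```text
[-308.8  105.9  111.3] [-0.08726465 -0.3403783   0.12441129] [-0.88230013  0.75953198  0.47383352  2.00967013  0.34015485  0.36187864]
[[-0.71  0.71 -0.  ]
 [ 0.   -0.   -1.  ]
 [-0.71 -0.71 -0.  ]]
[ 3.01  4.24 -0.  ] [-0.    -0.002 -0.002]
[5.14 7.07 0.  ] [-0.    -0.002 -0.002]
[ 1.260e+00  1.096e+01 -1.000e-02] [-0.    -0.002 -0.002]
```

arm_command(commands="-1 3 4.2 0 0 0 0; -1 5.2 7 0 0 0 0; -1 5.2 7 0 0 0 0; -1 2.5 9.7 0 0 0 0; -1 0.9 11.3 0 0 0 0; -1 0.9 11.3 0 0 0 0; -1 0.9 11.3 0 0 0 0")

```text
t: 8.6
eef_pos: [0.4769, -0.1624, 0.0253]
tcp_rot: [-0.75, 1.401, -0.462]
contact_force: [-0.6, 0.2, -0.1]
gripper_width: 1.003
```

```bash
python3 - <<'E'
from h import *
from cell import r
s=r.get_state(); print(inr(s["eef_pos"]),s["contact_force"],s["joint_pos"])
snap(r,"6",rackseg(rk,1.571),sc=(190,80,450,330))
E
```

```text
[-236.7  105.5   25.3] [-0.56931697  0.17869343 -0.1467263 ] [-0.82700971  0.66202145  0.17653575  1.79114846  0.37620371  0.40671794]
```

View pics/side_6.png

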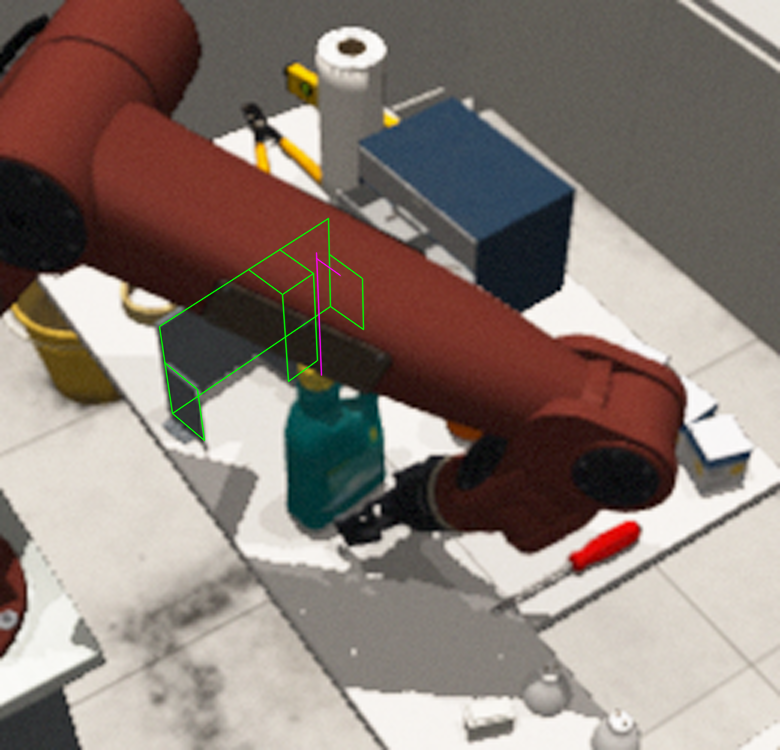

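View pics/top_6.png

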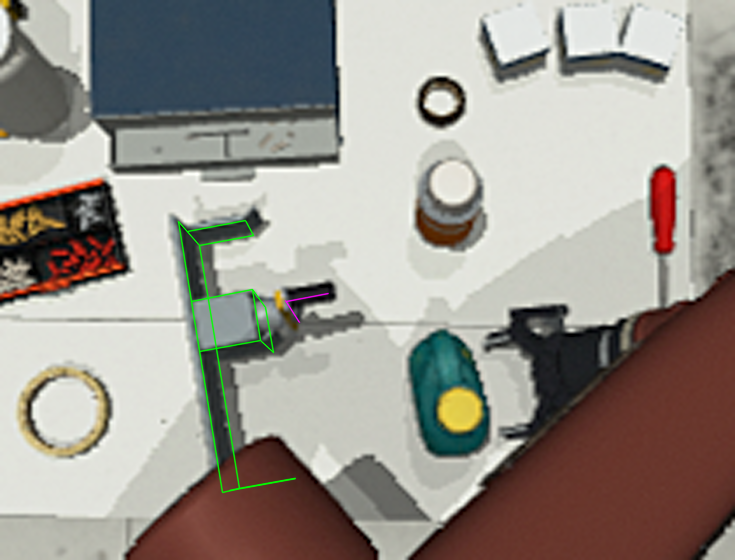

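arm_command(commands="-1 -0.8 0.8 0 0 0 0; -1 -1.6 1.6 0.1 0 0 0; -1 -2.4 2.4 0.2 0 0 0; -1 -3.2 3.2 0.35 0 0 0; -1 -4 4 0.5 0 0 0; -1 -4.8 4.8 0.65 0 0 0; -1 -5.6 5.6 0.8 0 0 0; -1 -6.4 6.4 0.95 0 0 0; -1 -7.2 7.2 1.1 0 0 0; -1 -8 8 1.2 0 0 0; -1 -8.7 8.7 1.25 0 0 0; -1 -8.7 8.7 1.25 0 0 0")

```text
t: 10.2
eef_pos: [0.4638, -0.0369, 0.0236]
tcp_rot: [-0.75, 1.403, -0.458]
contact_force: [0.7, -2.7, -1.8]
gripper_width: 1.005
```

```bash
python3 - <<'E'
from h import *
from cell import r
s=r.get_state(); print(inr(s["eef_pos"]),s["contact_force"],s["joint_pos"])
q=inr(s["eef_pos"]); j=W(q[0]+32,q[1],0)
snap(r,"7",rackseg(rk,1.571)+boxseg((j[0],j[1],rk[2]),64,121,120),sc=(190,80,450,330))
E
```

```text
[-111.2   93.6   23.6] [ 0.70088786 -2.66287202 -1.81053774] [-0.68660858  0.4396066  -0.12132617  1.67112474  0.46455854  0.52484856]
```

View pics/side_7.png

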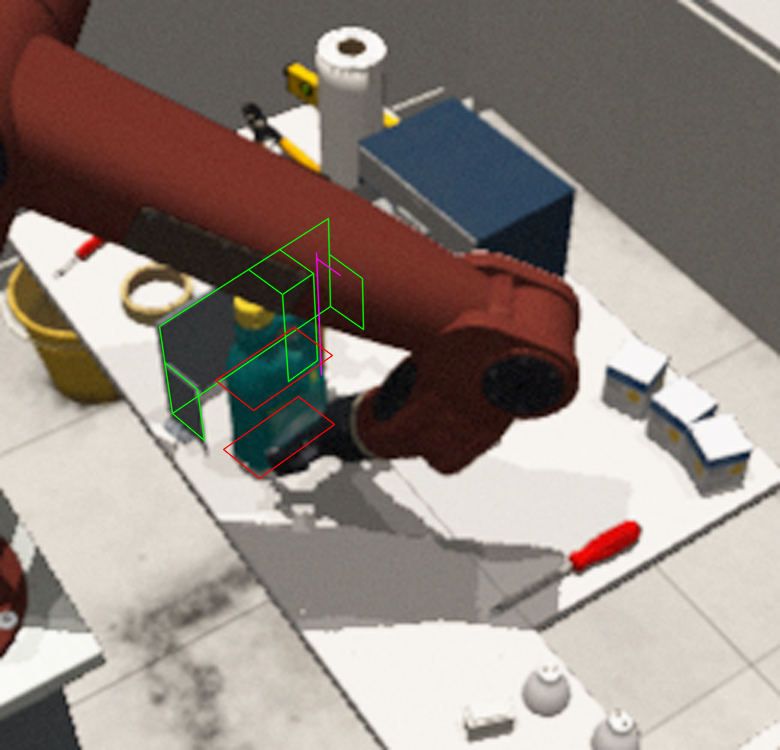

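View pics/top_7.png

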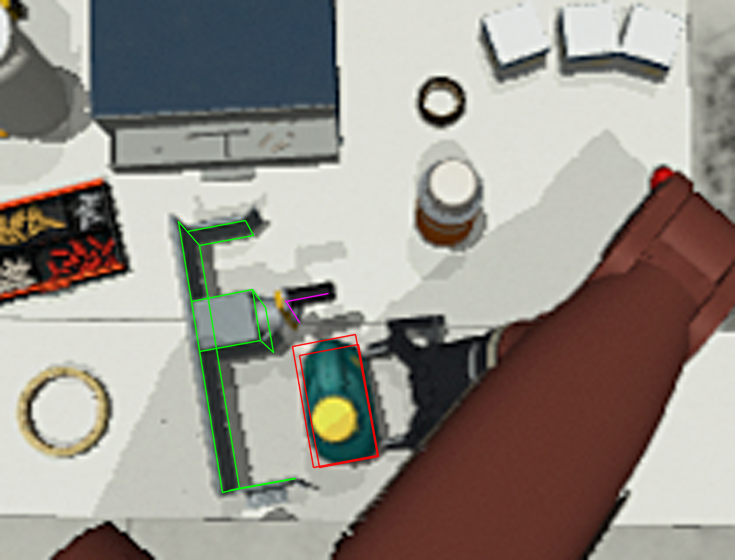

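arm_command(commands="-1 -0.8 0.8 0 0 0 0; -1 -1.6 1.6 0 0 0 0; -1 -2.4 2.4 0 0 0 0; -1 -3.2 3.2 0 0 0 0; -1 -4 4 0 0 0 0; -1 -4.7 4.7 0 0 0 0; -1 -5.3 5.3 0 0 0 0; -1 -5.7 5.7 0 0 0 0; -1 -5.7 5.7 0 0 0 0")

```text
t: 11.42
eef_pos: [0.4486, 0.041, 0.0237]
tcp_rot: [-0.749, 1.403, -0.46]
contact_force: [1.1, -2.5, 0.8]
gripper_width: 1.003
```

```bash
python3 - <<'E'
from h import *
from cell import r
s=r.get_state(); print(inr(s["eef_pos"]),s["contact_force"],s["joint_pos"])
q=inr(s["eef_pos"]); j=W(q[0]+32,q[1],0)
snap(r,"8",rackseg(rk,1.571)+boxseg((j[0],j[1],rk[2]),64,121,120),sc=(190,80,450,330))
E
```

```text
[-31.8  93.1  23.7] [ 1.12294801 -2.45744416  0.78509587] [-0.58477357  0.29989562 -0.28758726  1.59889809  0.52594475  0.61856968]
```

View pics/side_8.png

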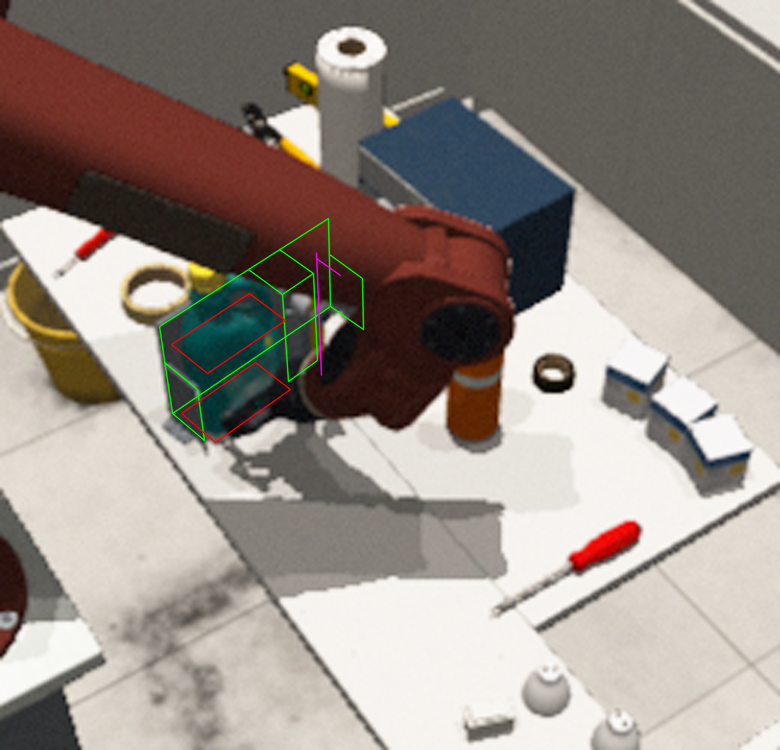

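View pics/top_8.png

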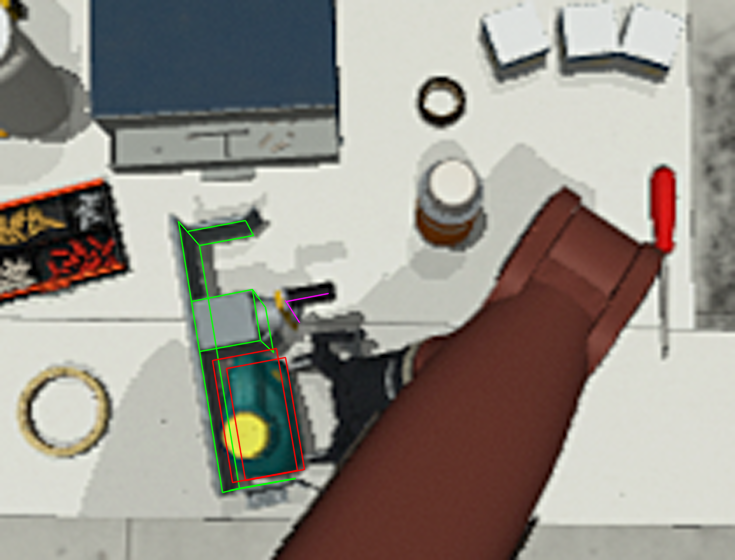

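arm_command(commands="-1 -0.3 0.3 0 0 0 0; -1 -0.55 0.55 0 0 0 0; -1 -0.7 0.7 0 0 0 0; -1 -0.7 0.7 0 0 0 0")

```text
t: 12.02
eef_pos: [0.4466, 0.0505, 0.0236]
tcp_rot: [-0.749, 1.403, -0.46]
contact_force: [1.8, -4.6, 1.9]
gripper_width: 1.002
```

arm_command(commands="-1 -0.15 0.15 0 0 0 0; -1 -0.3 0.3 0 0 0 0; -1 -0.3 0.3 0 0 0 0")

```text
t: 12.4
eef_pos: [0.4457, 0.0542, 0.0229]
tcp_rot: [-0.751, 1.403, -0.46]
contact_force: [2.6, -8.4, -3.7]
gripper_width: 1.001
```

```bash
python3 - <<'E'
from h import *
from cell import r
s=r.get_state(); print(inr(s["eef_pos"]),s["contact_force"],s["joint_pos"])
E
```

```text
[-18.3  93.4  22.9] [ 2.61082809 -8.40623373 -3.68860148] [-0.56505822  0.27735758 -0.31387119  1.58479415  0.53571881  0.63776291]
```

arm_command(commands="-1 -0.2 0.2 0 0 0 0; -1 -0.3 0.3 0 0 0 0; -1 -0.3 0.3 0 0 0 0")

```text
t: 12.78
eef_pos: [0.4459, 0.0547, 0.0228]
tcp_rot: [-0.756, 1.399, -0.466]
contact_force: [-1.6, -32.9, 0.3]
gripper_width: 1.003
```

```bash
python3 - <<'E'
from h import *
from cell import r
s=r.get_state(); print(inr(s["eef_pos"]),s["contact_force"],s["joint_pos"])
snap(r,"9",rackseg(rk,1.571),sc=(190,80,450,330))
E
```

```text
[-17.8  93.1  22.8] [ -1.58642598 -32.91120506   0.31475098] [-0.56163892  0.26948156 -0.31887839  1.57910398  0.53324091  0.64354224]
```

View pics/top_9.png

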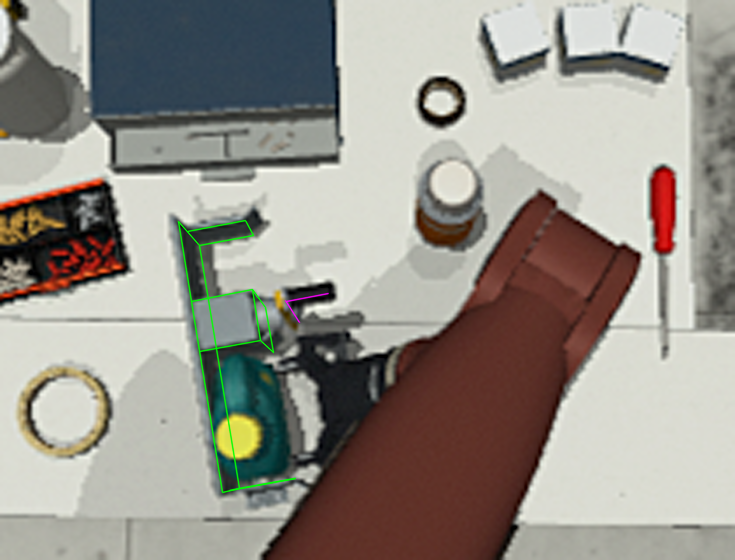

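```bash
python3 - <<'E'
from h import *
from cell import r
t=pickle.load(open("top.pkl","rb"))
for u in((663,170),(663,250),(665,355)):print("sd",inr(onplane(t,T0(*u),.015)))
print("tape",inr(onplane(t,T0(442,101),.01)))
s=r.get_state()
th=np.radians(45); F=frame(np.sin(th)*ex-np.cos(th)*ez,-ey)
P=(s["eef_pos"],s["tcp_rot"])
plan(P,[(W(-60,93,25),F),(W(-150,90,70),F),(W(-310,50,120),F),(W(-310,-86,120),F),(W(-305,-86,25),F)])
E
```

```text
sd [-473.2  -91.    15. ]
sd [-454.6   -4.7   15. ]
sd [-432.9  106.7   15. ]
tape [-250.9 -211.5   10. ]
[ 2.85 -3.12  0.01] [ 0.001 -0.001  0.007]
[  6.1  -12.64   0.31] [ 0.001 -0.001  0.007]
[ 13.99 -27.44   4.31] [ 0.001 -0.001  0.007]
[ 13.98 -27.45  17.91] [ 0.001 -0.001  0.007]
[ 20.29 -20.33  17.91] [ 0.001 -0.001  0.007]
```

arm_command(commands="-1 2.5 -2.8 0 0 0 0; -1 5.5 -7 0 0 0 0; -1 6.1 -12.6 0.3 0 0 0; -1 9 -17 1 0 0 0; -1 11.5 -22 2.5 0 0 0; -1 14 -27.4 4.3 0 0 0; -0.5 14 -27.4 9 0 0 0; -0.2 14 -27.4 14 0 0 0; -0.1 14 -27.4 17.9 0 0 0; -0.1 14 -27.4 17.9 0 0 0; -0.1 14 -27.4 17.9 0 0 0")

```text
t: 14.25
eef_pos: [0.6579, -0.177, 0.1051]
tcp_rot: [-0.747, 1.388, -0.496]
contact_force: [-0.2, 0.8, 0.3]
gripper_width: 0.549
```

```bash
python3 - <<'E'
from h import *
from cell import r
s=r.get_state(); print(inr(s["eef_pos"]),s["contact_force"],s["joint_pos"],s["gripper_width"])
R=Ro.from_rotvec(s["tcp_rot"]).as_matrix(); print(np.round(np.c_[ex,ey,ez].T@R,2))
th=np.radians(45); F=frame(np.sin(th)*ex-np.cos(th)*ez,-ey)
plan((s["eef_pos"],s["tcp_rot"]),[(W(-300,-86,60),F),(W(-290,-86,25),F)])
snap(r,"10",rackseg(rk,1.571)+cylseg((.664,-.12),32.5,150),sc=(190,80,450,330))
E
```

```text
[-286.8  -69.1  105.1] [-0.17772257  0.77394206  0.28915362] [-0.67117369  1.15148409  1.07672128  2.11111062  0.48317201  0.55827366] 0.5487250891417814
[[-0.72  0.69 -0.02]
 [ 0.   -0.03 -1.  ]
 [-0.69 -0.72  0.02]]
[4.07 2.39 1.65] [-0.025 -0.003  0.023]
[5.76 5.62 1.57] [-0.025 -0.003  0.023]
```

View pics/side_10.png

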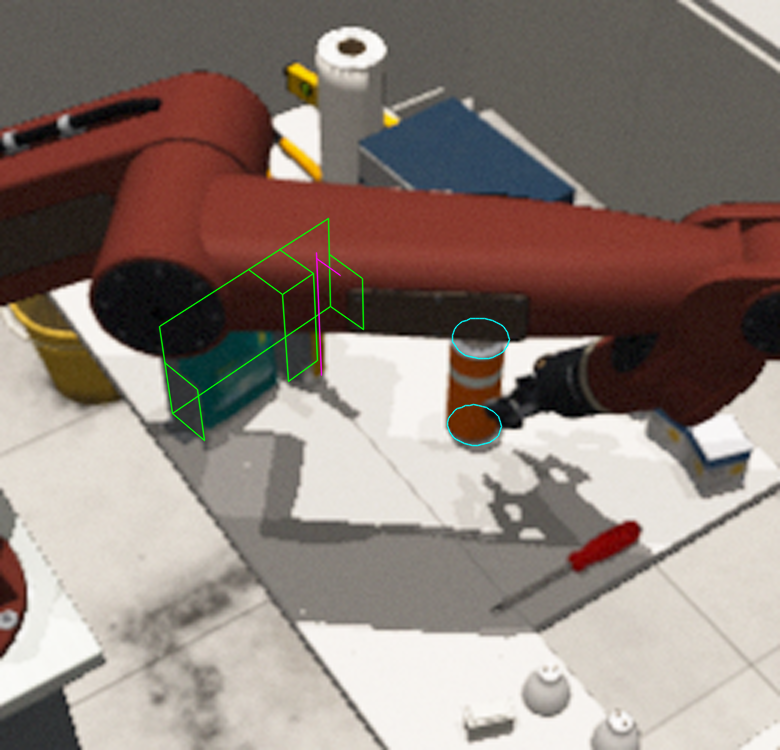

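View pics/top_10.png

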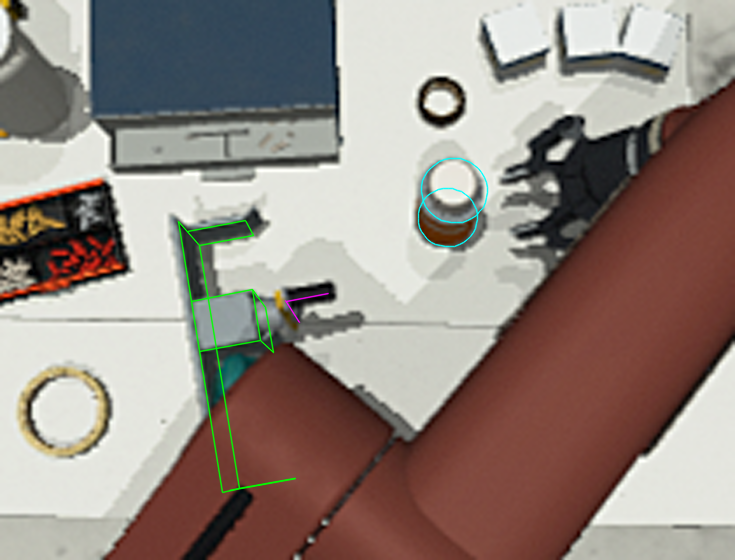

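arm_command(commands="-0.1 2.5 0.5 1 -0.025 0 0.023; -0.1 5 3.5 1.6 -0.025 0 0.023; -0.1 5.8 5.5 1.6 -0.025 0 0.023; -0.1 5.8 5.5 1.6 -0.025 0 0.023; -0.1 5.8 5.5 1.6 -0.025 0 0.023")

```text
t: 14.98
eef_pos: [0.6553, -0.174, 0.0456]
tcp_rot: [-0.739, 1.409, -0.444]
contact_force: [-0.8, -0.1, 0.2]
gripper_width: 0.55
```

```bash
python3 - <<'E'
from h import *
from cell import r
s=r.get_state(); print(inr(s["eef_pos"]),s["contact_force"],s["joint_pos"],s["gripper_width"])
R=Ro.from_rotvec(s["tcp_rot"]).as_matrix(); print(np.round(np.c_[ex,ey,ez].T@R,2))
snap(r,"11",rackseg(rk,1.571)+cylseg((.664,-.12),32.5,150),sc=(190,80,450,330))
E
```

```text
[-283.3  -67.2   45.6] [-0.80822906 -0.06277694  0.195105  ] [-0.66934795  1.285157    1.15463135  2.11113346  0.48178811  0.53260647] 0.5498283759032979
[[-0.69  0.72  0.  ]
 [ 0.    0.   -1.  ]
 [-0.72 -0.69 -0.  ]]
```

View pics/side_11.png

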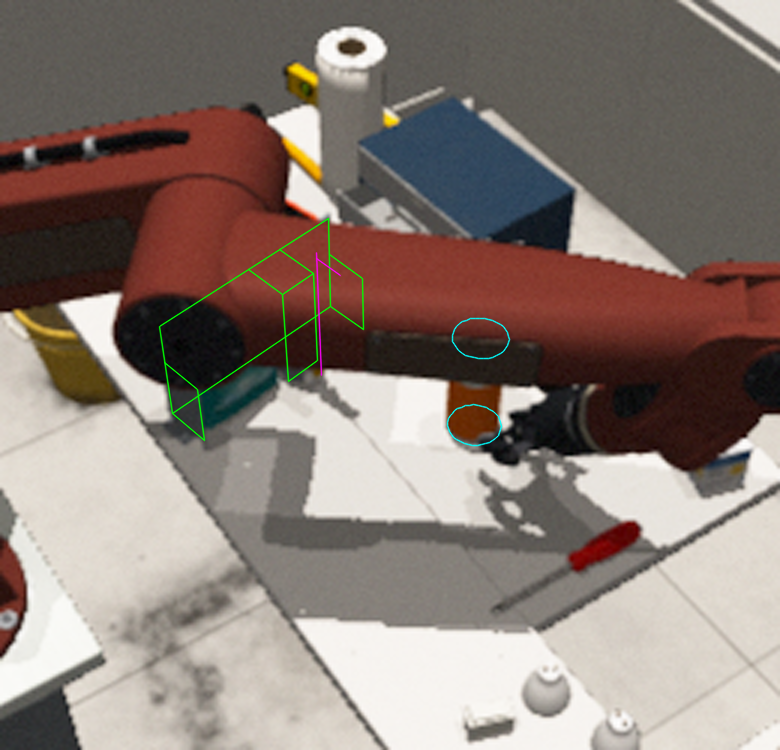

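View pics/top_11.png

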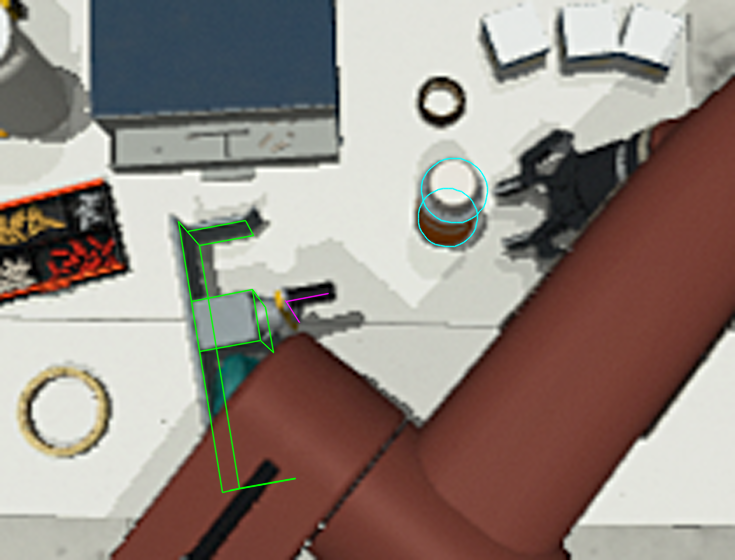

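```bash
cat > kin.py <<'E'
from h import *
J=np.array([[.9323,.10468,.09647,1.56391,0,1.35307],[-.17737,.21875,.32978,1.68385,-.0002,1.19904],[-.22607,.01565,.21743,1.76738,0,1.14679],
[-.88977,.54065,.35497,2.1108,.37716,.35545],[-.8823,.75953,.47383,2.00967,.34015,.36188],[-.82701,.66202,.17654,1.79115,.3762,.40672],
[-.68661,.43961,-.12133,1.67112,.46456,.52485],[-.58477,.2999,-.28759,1.5989,.52594,.61857],[-.67117,1.15148,1.07672,2.11111,.48317,.55827],[-.66935,1.28516,1.15463,2.11113,.48179,.53261]])
P=np.array([[.24488,.54738,.23053],[.62756,.0191,.28958],[.5532,.0058,.3463],[.4669,-.1929,.2137],[.4906,-.2331,.1113],[.4769,-.1624,.0253],[.4638,-.0369,.0236],[.4486,.041,.0237],[.6579,-.177,.1051],[.6553,-.174,.0456]])
RV=np.array([[-1.5467,.3305,-.32967],[-1.296,1.066,-1.064],[-1.294,1.058,-1.066],[-.707,1.394,-.475],[-.749,1.403,-.459],[-.75,1.401,-.462],[-.75,1.403,-.458],[-.749,1.403,-.46],[-.747,1.388,-.496],[-.739,1.409,-.444]])
def rots(q,s5,s6):
    Rz=Ro.from_rotvec([0,0,q[0]]).as_matrix()
    Ry=lambda a:Ro.from_rotvec([0,a,0]).as_matrix()
    B=Rz; U=Rz@Ry(q[1]); F=Rz@Ry(q[1]-q[2]); H=F@Ry(q[3])   # H x axis = pointing dir
    T5=H@Ro.from_rotvec([0,0,s5*q[4]]).as_matrix()
    T6=T5@Ro.from_rotvec([s6*q[5],0,0]).as_matrix()
    return B,U,F,H,T5,T6
def cols(q,s5,s6):
    B,U,F,H,T5,T6=rots(q,s5,s6)
    return np.c_[[0,0,1],B[:,0],B[:,1],U[:,2],U[:,0],F[:,0],F[:,2],H[:,0],T5[:,0],H[:,2]]
names="h a1 b L2 U0 L3 e d45 dt H2".split()
if __name__=="__main__":
    for s5 in(1,-1):
        s6=1
        A=np.vstack([cols(q,s5,s6) for q in J]); x,res,rk_,sv=np.linalg.lstsq(A,P.ravel(),rcond=1e-4)
        e=(A@x-P.ravel()).reshape(-1,3); print(s5,dict(zip(names,np.round(x,3))),np.abs(e).max(1).round(4),rk_)
        # rotation: pointing vs tool y
        for q,rv in list(zip(J,RV))[3:6]:
            print(rots(q,s5,1)[4][:,0].round(3),Ro.from_rotvec(rv).as_matrix()[:,1].round(3))
    for s6 in(1,-1):
        M=[rots(q,1,s6)[5].T@Ro.from_rotvec(rv).as_matrix() for q,rv in zip(J,RV)]; print(s6,M[0].round(2),M[4].round(2),M[9].round(2))
        M=[rots(q,-1,s6)[5].T@Ro.from_rotvec(rv).as_matrix() for q,rv in zip(J,RV)]; print(-1,s6,M[4].round(2),M[9].round(2))
E
python3 kin.py
```

```text
1 {'h': np.float64(0.296), 'a1': np.float64(0.0), 'b': np.float64(0.13), 'L2': np.float64(0.337), 'U0': np.float64(0.0), 'L3': np.float64(0.551), 'e': np.float64(0.045), 'd45': np.float64(0.139), 'dt': np.float64(0.303), 'H2': np.float64(-0.0)} [0. 0. 0. 0. 0. 0. 0. 0. 0. 0.] 10
[-0.102  0.711 -0.695] [-0.102  0.711 -0.696]
[-0.139  0.694 -0.706] [-0.14   0.695 -0.706]
[-0.138  0.693 -0.708] [-0.138  0.693 -0.708]
-1 {'h': np.float64(0.276), 'a1': np.float64(0.106), 'b': np.float64(0.132), 'L2': np.float64(0.313), 'U0': np.float64(-0.033), 'L3': np.float64(0.481), 'e': np.float64(0.038), 'd45': np.float64(0.681), 'dt': np.float64(-0.296), 'H2': np.float64(-0.003)} [0.0089 0.0049 0.0085 0.0061 0.0155 0.0193 0.0026 0.0199 0.0108 0.0044] 10
[-0.675  0.247 -0.695] [-0.102  0.711 -0.696]
[-0.655  0.271 -0.706] [-0.14   0.695 -0.706]
[-0.679  0.195 -0.708] [-0.138  0.693 -0.708]
1 [[-0.  1.  0.]
 [ 0. -0.  1.]
 [ 1.  0. -0.]] [[ 0.  1.  0.]
 [ 0. -0.  1.]
 [ 1. -0. -0.]] [[ 0.  1.  0.]
 [ 0. -0.  1.]
 [ 1. -0. -0.]]
-1 1 [[ 0.22  0.78 -0.59]
 [ 0.07  0.59  0.81]
 [ 0.97 -0.22  0.07]] [[ 0.42  0.57 -0.71]
 [ 0.19  0.71  0.68]
 [ 0.89 -0.42  0.19]]
-1 [[-0.    1.    0.  ]
 [-0.42 -0.   -0.91]
 [-0.91 -0.    0.42]] [[ 0.    1.    0.  ]
 [-0.66  0.    0.75]
 [ 0.75 -0.    0.66]] [[ 0.    1.    0.  ]
 [-0.87  0.    0.48]
 [ 0.48 -0.    0.87]]
-1 -1 [[ 0.22  0.78 -0.59]
 [-0.59  0.59  0.55]
 [ 0.78  0.22  0.59]] [[ 0.42  0.57 -0.71]
 [-0.69  0.71  0.17]
 [ 0.6   0.42  0.69]]
```

```bash
cat >> kin.py <<'E'
A_=np.vstack([cols(q,1,1) for q in J]); PAR=np.linalg.lstsq(A_,P.ravel(),rcond=1e-4)[0]
MT=np.array([[0,1,0],[0,0,1],[1,0,0]],float)
LO=np.array([-2.99,-.84,-1.1,-1.84,-1.51,-3.14]);HI=np.array([2.99,1.86,1.16,2.11,1.56,3.14])
def fk(q): return cols(q,1,1)@PAR, rots(q,1,1)[5]@MT
def pts(q):
    c=cols(q,1,1); el=c[:,:5]@PAR[:5]; wr=c[:,:7]@PAR[:7]; w5=c[:,:8]@PAR[:8]; return el,wr,w5
def ik(p,R,q0):
    def f(q):
        a,B=fk(q); return np.r_[(a-p)*10,Ro.from_matrix(B.T@R).as_rotvec()]
    s=least_squares(f,np.clip(q0,LO+.011,HI-.011),bounds=(LO+.01,HI-.01)); a,B=fk(s.x); return s.x,np.linalg.norm(a-p),np.linalg.norm(Ro.from_matrix(B.T@R).as_rotvec())
def F(th,psi=0):
    th,psi=np.radians([th,psi]); d=np.cos(psi)*ex-np.sin(psi)*ey; l=np.sin(psi)*ex+np.cos(psi)*ey  # psi>0 points toward -ey(away from robot)
    return frame(np.sin(th)*d-np.cos(th)*ez,-l)
E
cat > s.py <<'E'
from kin import *
q0=J[5]
for th in(35,40,45,50):
  for psi in(0,15,30,45):
    o=[]
    q=q0
    for x,y in((-290,-86),(-200,-80),(-100,-65),(-20,-65)):
        # contact point stays at can centre: TCP located behind can along d
        d=np.cos(np.radians(psi))*ex-np.sin(np.radians(psi))*ey
        c=W(x+40,y,25); p=c-0.04*d
        q,ep,er=ik(p,F(th,psi),q); el,wr,w5=pts(q)
        o.append("%s e%.0fmm %.2f el%.2f j3 %.2f j4 %.2f"%("OK" if ep<.001 and er<.01 else "--",ep*1e3,er,el[2],q[2],q[3]))
    print(th,psi," | ".join(o))
E
python3 s.py
```

```text
35 0 OK e0mm 0.00 el0.46 j3 0.86 j4 1.84 | OK e0mm 0.00 el0.53 j3 0.49 j4 1.69 | OK e0mm 0.00 el0.58 j3 0.19 j4 1.56 | OK e0mm 0.00 el0.59 j3 0.05 j4 1.48
35 15 OK e0mm 0.00 el0.53 j3 0.50 j4 1.64 | OK e0mm 0.00 el0.57 j3 0.21 j4 1.51 | OK e0mm 0.00 el0.61 j3 -0.06 j4 1.40 | OK e0mm 0.00 el0.62 j3 -0.20 j4 1.31
35 30 OK e0mm 0.00 el0.58 j3 0.19 j4 1.43 | OK e0mm 0.00 el0.61 j3 -0.06 j4 1.32 | OK e0mm 0.00 el0.63 j3 -0.31 j4 1.22 | OK e0mm 0.00 el0.63 j3 -0.45 j4 1.13
35 45 OK e0mm 0.00 el0.61 j3 -0.09 j4 1.22 | OK e0mm 0.00 el0.63 j3 -0.32 j4 1.12 | OK e0mm 0.00 el0.63 j3 -0.55 j4 1.03 | OK e0mm 0.00 el0.63 j3 -0.68 j4 0.95
40 0 OK e0mm 0.00 el0.42 j3 1.05 j4 1.97 | OK e0mm 0.00 el0.50 j3 0.59 j4 1.78 | OK e0mm 0.00 el0.56 j3 0.26 j4 1.64 | OK e0mm 0.00 el0.58 j3 0.10 j4 1.54
40 15 OK e0mm 0.00 el0.51 j3 0.58 j4 1.72 | OK e0mm 0.00 el0.56 j3 0.27 j4 1.58 | OK e0mm 0.00 el0.60 j3 -0.02 j4 1.45 | OK e0mm 0.00 el0.62 j3 -0.17 j4 1.35
40 30 OK e0mm 0.00 el0.57 j3 0.23 j4 1.48 | OK e0mm 0.00 el0.60 j3 -0.04 j4 1.36 | OK e0mm 0.00 el0.63 j3 -0.30 j4 1.24 | OK e0mm 0.00 el0.63 j3 -0.45 j4 1
[... 724 characters left out ...]
mm 0.00 el0.63 j3 -0.58 j4 1.03 | OK e0mm 0.00 el0.63 j3 -0.75 j4 0.91
50 0 -- e2mm 0.08 el0.38 j3 1.15 j4 2.06 | OK e0mm 0.00 el0.44 j3 0.84 j4 1.98 | OK e0mm 0.00 el0.52 j3 0.42 j4 1.80 | OK e0mm 0.00 el0.55 j3 0.23 j4 1.69
50 15 OK e0mm 0.00 el0.45 j3 0.80 j4 1.91 | OK e0mm 0.00 el0.52 j3 0.41 j4 1.73 | OK e0mm 0.00 el0.57 j3 0.08 j4 1.58 | OK e0mm 0.00 el0.60 j3 -0.10 j4 1.45
50 30 OK e0mm 0.00 el0.54 j3 0.34 j4 1.62 | OK e0mm 0.00 el0.58 j3 0.04 j4 1.47 | OK e0mm 0.00 el0.62 j3 -0.25 j4 1.32 | OK e0mm 0.00 el0.63 j3 -0.43 j4 1.19
50 45 OK e0mm 0.00 el0.59 j3 -0.04 j4 1.31 | OK e0mm 0.00 el0.62 j3 -0.31 j4 1.17 | OK e0mm 0.00 el0.63 j3 -0.58 j4 1.04 | OK e0mm 0.00 el0.63 j3 -0.76 j4 0.90
```

```bash
cat > w.py <<'E'
from kin import *
from cell import r
def tcp(cx,cy,psi,back,z=25):
    d=np.cos(np.radians(psi))*ex-np.sin(np.radians(psi))*ey
    return W(cx,cy,z)-back*d
E
python3 - <<'E'
from w import *
s=r.get_state(); print(inr(s["eef_pos"]))
plan((s["eef_pos"],s["tcp_rot"]),[(tcp(-233,-86,15,.07,27),F(45,15)),(tcp(-233,-86,15,.045,27),F(45,15))])
E
```

```text
[-283.4  -67.3   45.7]
[2.54 0.06 0.06] [ 0.189  0.182 -0.017]
[0.86 1.79 0.71] [ 0.189  0.182 -0.017]
```

arm_command(commands="0.2 0.8 0 0 0.06 0.06 0; 0.2 1.6 0 0 0.12 0.12 -0.01; 0.2 2.5 0 0.1 0.189 0.182 -0.017; 0.2 2.5 0 0.1 0.189 0.182 -0.017; 0.2 0.9 1.8 0.7 0.189 0.182 -0.017; 0.2 0.9 1.8 0.7 0.189 0.182 -0.017; 0.2 0.9 1.8 0.7 0.189 0.182 -0.017")

```text
t: 15.95
eef_pos: [0.661, -0.1661, 0.0257]
tcp_rot: [-0.57, 1.506, -0.661]
contact_force: [0.0, -0.3, 0.2]
gripper_width: 0.4
```

```bash
python3 - <<'E'
from w import *
s=r.get_state(); print(inr(s["eef_pos"]),s["contact_force"],s["joint_pos"],s["gripper_width"])
snap(r,"12",rackseg(rk,1.571)+cylseg((.664,-.121),32.5,150),sc=(190,80,450,330))
E
```

```text
[-276.6  -74.3   25.7] [ 0.02732909 -0.25214672  0.21172385] [-0.7040477   0.95510073  0.63127349  1.78810194  0.6016949   0.75660222] 0.39951199643316065
```

View pics/side_12.png

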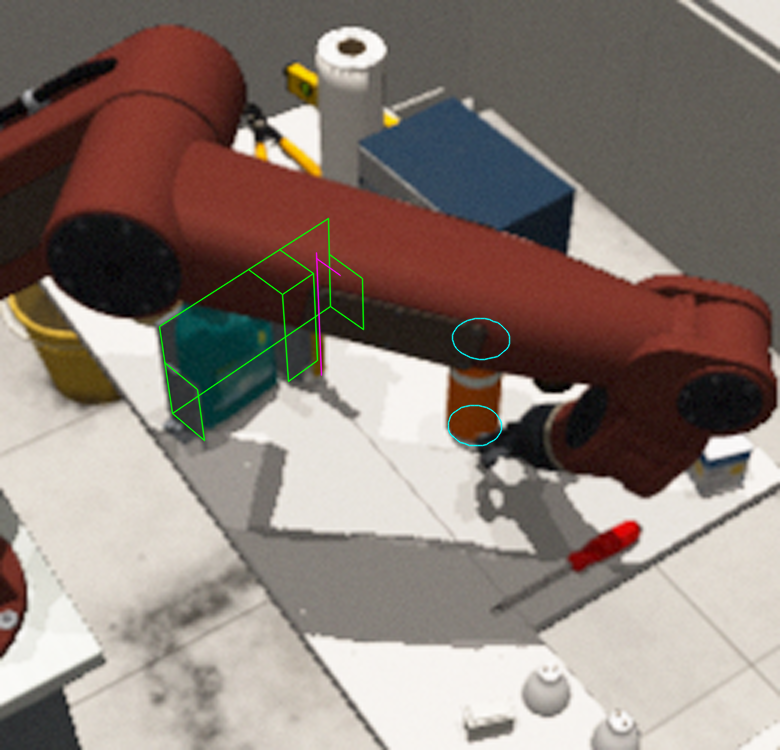

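View pics/top_12.png

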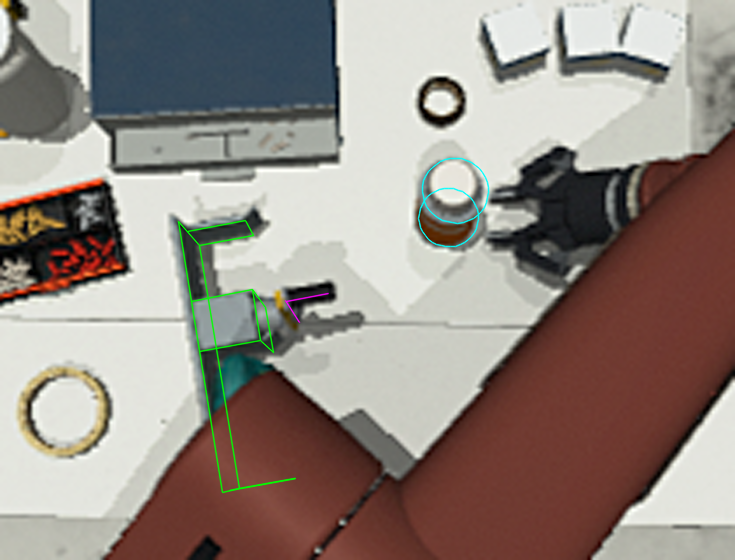

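```bash
python3 - <<'E'
from w import *
s=r.get_state()
wp=[(-228,-85.5,15),(-215,-84,13),(-201,-82,10),(-187,-80,7),(-173,-78,4),(-159,-76,2),(-145,-74,0),(-130,-72,0),(-115,-70,0),(-100,-68,0),(-85,-66,0)]
plan((s["eef_pos"],s["tcp_rot"]),[(tcp(a,b,c,.027),F(45,c)) for a,b,c in wp])
q=s["joint_pos"]
for a,b,c in wp+[(-40,-65,0),(7,-65,0)]:
    q,e,f=ik(tcp(a,b,c,.027),F(45,c),q); el,wr,w5=pts(q); print(q.round(2),inr(el),inr(wr),inr(w5))
E
```

```text
[-1.62  1.67 -0.16] [ 0.002 -0.    -0.001]
[-2.48  2.53 -0.54] [-0.023 -0.025 -0.001]
[-3.41  3.46 -0.95] [-0.06  -0.062 -0.001]
[-4.34  4.39 -1.37] [-0.097 -0.099 -0.001]
[-5.27  5.33 -1.78] [-0.134 -0.136 -0.001]
[-6.2   6.27 -2.24] [-0.159 -0.16  -0.001]
[-7.14  7.2  -2.71] [-0.184 -0.185 -0.001]
[-8.12  8.19 -3.29] [-0.184 -0.185 -0.001]
[-9.11  9.18 -3.87] [-0.184 -0.185 -0.001]
[-10.1   10.17  -4.45] [-0.184 -0.185 -0.001]
[-11.09  11.16  -5.03] [-0.184 -0.185 -0.001]
[-0.68  0.9   0.55  1.75  0.61  0.78] [-104.5  272.6  505.4] [-514.7  -67.3  359.3] [-461.3  -23.1  239.4]
[-0.66  0.9   0.55  1.75  0.61  0.76] [-99.8 270.8 505.8] [-504.   -75.8  358.6] [-450.3  -29.7  239.4]
[-0.64  0.91  0.56  1.78  0.59  0.73] [-95.9 266.7 502.5] [-493.1  -88.7  357.2] [-438.8  -40.1  239.4]
[-0.62  0.92  0.58  1.8   0.57  0.7 ] [-91.7 262.6 499.3] [-481.4 -101.7  356. ] [-426.7  -50.6  239.4]
[-0.6   0.94  0.6   1.82  0.56  0.67] [-87.  258.6 496.2] [-468.7 -114.8  354.8] [-413.9  -61.2  239.4]
[-0.58  0.93  0.59  1.82  0.55  0.66] [-80.7 257.4 497.6] [-454.7 -123.   354.2] [-400.3  -67.6  239.4]
[-0.56  0.93  0.58  1.82  0.54  0.64] [-74.4 256.3 499. ] [-440.4 -131.1  353.6] [-386.5  -74.1  239.4]
[-0.55  0.89  0.52  1.8   0.55  0.66] [-65.2 261.  509.2] [-424.1 -129.2  354.1] [-371.5  -72.1  239.4]
[-0.53  0.85  0.47  1.78  0.56  0.67] [-56.  265.8 518.6] [-407.7 -127.3  354.7] [-356.5  -70.1  239.4]
[-0.52  0.82  0.42  1.75  0.56  0.68] [-46.9 270.7 527.2] [-391.4 -125.4  355.2] [-341.5  -68.1  239.4]
[-0.5   0.78  0.37  1.73  0.57  0.7 ] [-37.9 275.8 535.3] [-374.9 -123.5  355.8] [-326.5  -66.1  239.4]
[-0.45  0.7   0.26  1.67  0.6   0.75] [-12.3 289.1 553.5] [-324.9 -122.2  357.9] [-281.5  -65.1  239.4]
[-0.39  0.63  0.16  1.61  0.63  0.81] [ 13.1 303.7 568.5] [-272.1 -121.1  360.4] [-234.5  -65.1  239.4]
```

arm_command(commands="0.2 -0.8 0.8 -0.1 0 0 0; 0.2 -1.6 1.65 -0.15 0 0 0; 0.2 -2.5 2.5 -0.55 -0.023 -0.025 0; 0.2 -3.4 3.45 -0.95 -0.06 -0.062 0; 0.2 -4.35 4.4 -1.35 -0.097 -0.099 0; 0.2 -5.25 5.35 -1.8 -0.134 -0.136 0; 0.2 -6.2 6.25 -2.25 -0.159 -0.16 0; 0.2 -7.15 7.2 -2.7 -0.184 -0.185 0; 0.2 -8.1 8.2 -3.3 -0.184 -0.185 0; 0.2 -9.1 9.2 -3.85 -0.184 -0.185 0; 0.2 -10.1 10.15 -4.45 -0.184 -0.185 0; 0.2 -10.1 10.15 -4.45 -0.184 -0.185 0")

```text
t: 17.55
eef_pos: [0.6243, -0.0185, 0.0252]
tcp_rot: [-0.751, 1.402, -0.456]
contact_force: [0.2, -0.6, 0.1]
gripper_width: 0.399
```

```bash
python3 - <<'E'
from w import *
s=r.get_state(); q=inr(s["eef_pos"]);print(q,s["contact_force"],s["gripper_width"])
c=W(q[0]+27,q[1],0)
snap(r,"13",rackseg(rk,1.571)+cylseg(c,32.5,150),sc=(190,80,450,330))
E
```

```text
[-124.7  -67.4   25.2] [ 0.18724113 -0.61228642  0.13546848] 0.3992379225166146
```

View pics/side_13.png

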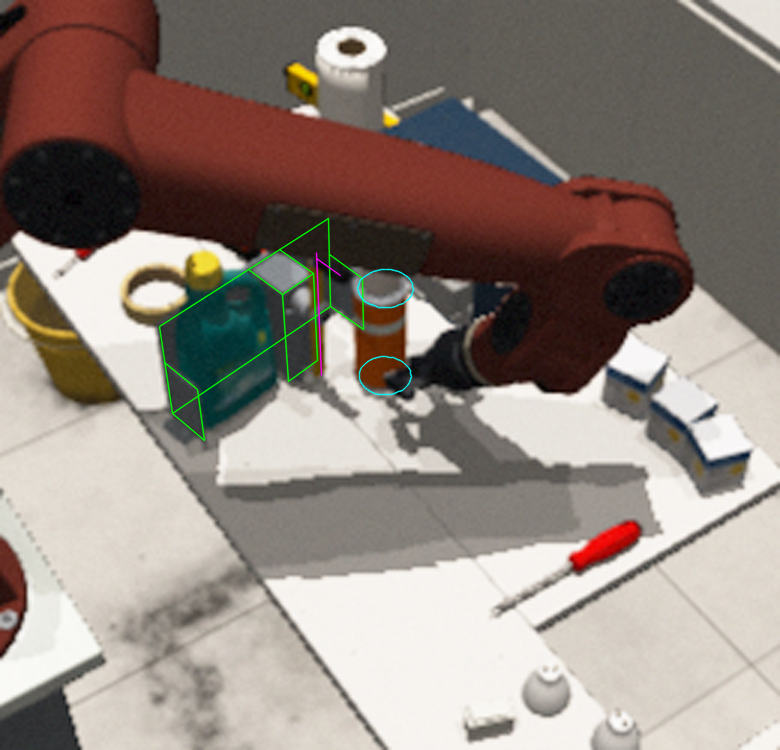

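View pics/top_13.png

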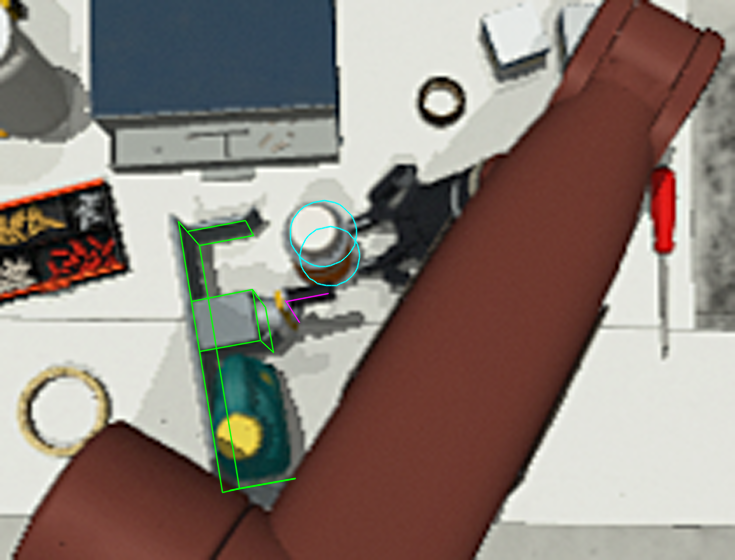

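arm_command(commands="0.2 -0.8 0.8 -0.1 0 0 0; 0.2 -1.6 1.6 -0.2 0 0 0; 0.2 -2.5 2.5 -0.2 0 0 0; 0.2 -3.4 3.4 -0.2 0 0 0; 0.2 -4.3 4.3 -0.2 0 0 0; 0.2 -5.2 5.2 -0.2 0 0 0; 0.2 -6 6 -0.2 0 0 0; 0.2 -6.5 6.5 -0.2 0 0 0; 0.2 -6.8 6.8 -0.2 0 0 0; 0.2 -6.8 6.8 -0.2 0 0 0")

```text
t: 18.9
eef_pos: [0.6041, 0.0741, 0.0253]
tcp_rot: [-0.749, 1.402, -0.458]
contact_force: [-0.2, -0.5, -0.4]
gripper_width: 0.401
```

```bash
python3 - <<'E'
from w import *
s=r.get_state(); q=inr(s["eef_pos"]);print(q,s["contact_force"],s["gripper_width"])
c=W(q[0]+30,q[1],0)
snap(r,"14",rackseg(rk,1.571)+cylseg(c,32.5,150),sc=(190,80,450,330))
E
```

```text
[-29.9 -65.8  25.3] [-0.20794078 -0.50227317 -0.36303082] 0.4009098719075292
```

View pics/side_14.png

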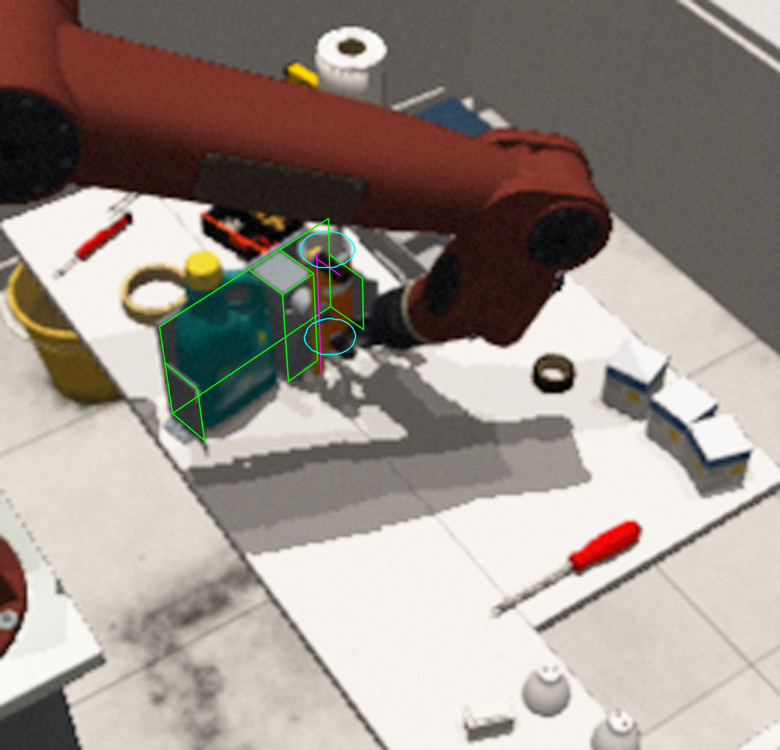

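View pics/top_14.png

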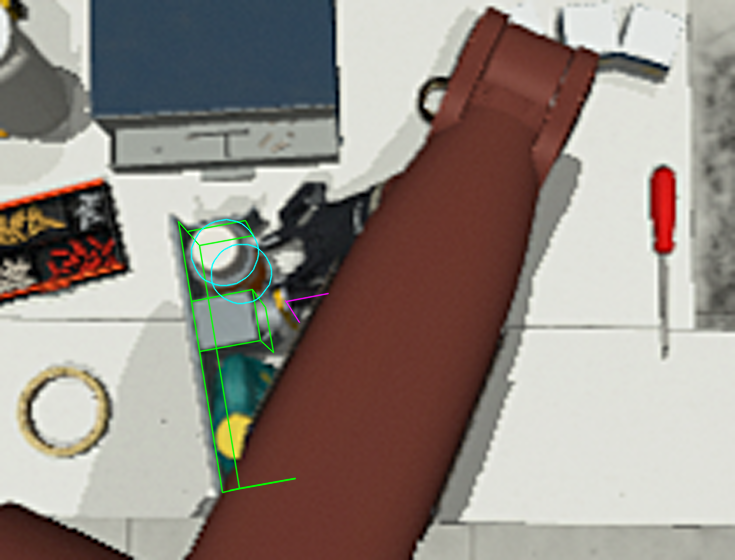

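arm_command(commands="0.2 -0.25 0.25 0 0 0 0; 0.2 -0.5 0.5 0 0 0 0; 0.2 -0.6 0.6 0 0 0 0; 0.2 -0.6 0.6 0 0 0 0")

```text
t: 19.5
eef_pos: [0.6034, 0.0802, 0.0253]
tcp_rot: [-0.751, 1.4, -0.462]
contact_force: [2.2, -13.5, 0.2]
gripper_width: 0.398
```

arm_command(commands="0.2 -0.15 0.15 0 0 0 0; 0.2 -0.15 0.15 0 0 0 0; 0.2 -0.15 0.15 0 0 0 0")

```text
t: 19.88
eef_pos: [0.6035, 0.0808, 0.0253]
tcp_rot: [-0.752, 1.399, -0.464]
contact_force: [1.2, -21.9, 1.6]
gripper_width: 0.398
```

```bash
python3 - <<'E'
from w import *
s=r.get_state(); q=inr(s["eef_pos"]);print(q,s["contact_force"],s["joint_pos"])
c=W(7,-65,0);j=W(8,93,0)
snap(r,"15",rackseg(rk,1.571)+cylseg(c,32.5,150)+boxseg((j[0],j[1],rk[2]),64,121,120),sc=(190,80,450,330))
# plan retreat + to above knob, tool down
P=(s["eef_pos"],s["tcp_rot"])
wp=[(W(-70,-65,25),F(45,0)),(W(-200,-50,60),F(45,0)),(W(-220,-30,330),F(20,0)),(W(-88,0,330),F(0,0)),(W(-88,0,290),F(0,0))]
plan(P,wp)
q=s["joint_pos"]
for p,R in wp:
    q,e,f=ik(p,R,q); print(q.round(2),round(e,4),round(f,3),inr(pts(q)[0]))
E
```

```text
[-23.3 -66.5  25.3] [  1.18315495 -21.89821939   1.59258518] [-0.3952366   0.63294215  0.16820664  1.61083497  0.62444356  0.81164862]
[ 3.34 -3.27 -0.14] [-0.002  0.     0.004]
[ 10.1  -14.91  -1.63] [-0.002  0.     0.004]
[ -7.49 -35.5   -3.59] [-0.002 -0.    -0.432]
[-16.86 -26.21  -6.6 ] [-0.002 -0.    -0.781]
[-14.04 -23.37  -6.61] [-0.002 -0.    -0.781]
[-0.46  0.71  0.27  1.67  0.6   0.75] 0.0 0.0 [-14.  288.2 552.4]
[-0.61  0.89  0.59  1.89  0.51  0.59] 0.0 0.0 [-83.6 266.2 508.1]
[-0.54  0.47  0.67  2.01  0.26  0.81] 0.0 0.0 [  9.5 339.8 596.1]
[-0.23  0.    0.17  1.74 -0.    1.14] 0.0 0.0 [133.9 486.4 633.4]
[-0.23 -0.02  0.07  1.67 -0.    1.14] 0.0 0.0 [137.6 494.4 633.3]
```

View pics/side_15.png

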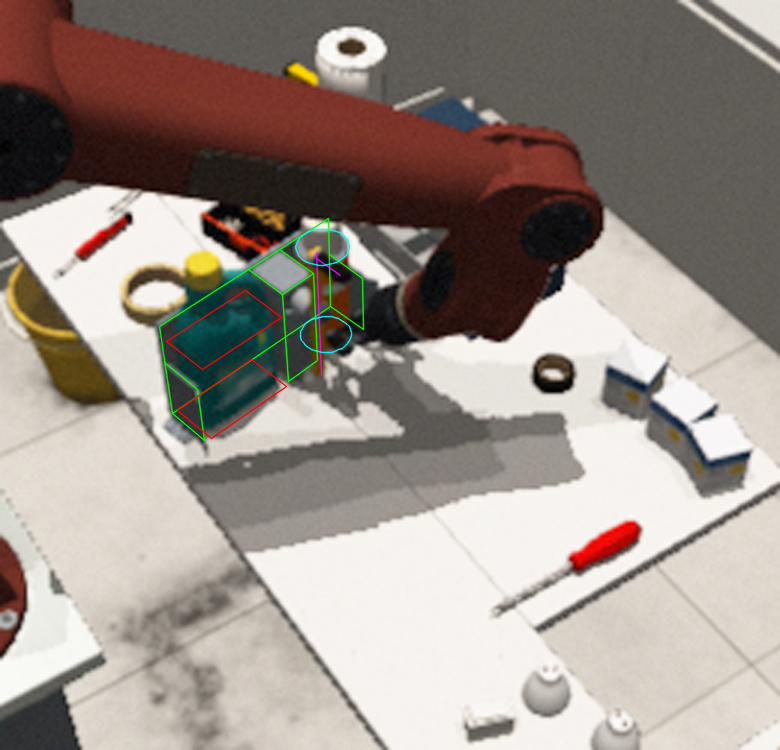

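View pics/top_15.png

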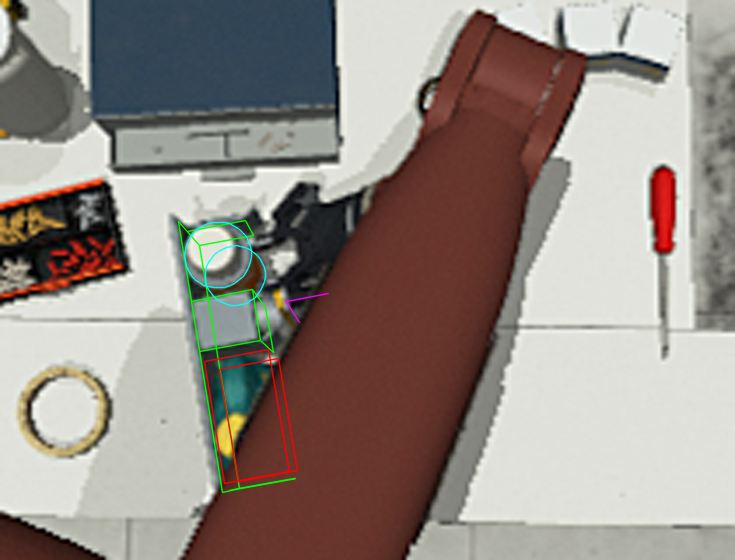

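arm_command(commands="0.2 2 -2 0 0 0 0; 0.2 5 -5.5 0 0 0 0; 0.2 8 -10 -0.8 0 0 0; 0.2 10.1 -14.9 -1.6 0 0 0; 0.2 5.5 -20 -2.1 0 0 -0.11; 0.1 1.1 -25.2 -2.6 0 0 -0.22; 0 -3.2 -30.3 -3.1 0 0 -0.33; 0 -7.5 -35.5 -3.6 0 0 -0.432; 0 -11 -32.4 -4.6 0 0 -0.56; 0 -14.5 -29.5 -5.6 0 0 -0.7; 0 -16.9 -26.2 -6.6 0 0 -0.781; 0 -16.9 -26.2 -6.6 0 0 -0.781")

```text
t: 21.48
eef_pos: [0.549, 0.0103, 0.3308]
tcp_rot: [-1.294, 1.061, -1.054]
contact_force: [-0.8, -0.3, 0.7]
gripper_width: 0.497
```

```bash
python3 - <<'E'
from w import *
s=r.get_state(); q=inr(s["eef_pos"]);print(q,s["contact_force"],s["joint_pos"])
snap(r,"16",rackseg(rk,1.571),sc=(190,80,450,330))
E
```

```text
[-81.7   0.8 330.8] [-0.84405442 -0.2826445   0.7071429 ] [-2.22823295e-01 -1.47483955e-03  1.71091088e-01  1.74535733e+00
  5.71192149e-03  1.14443245e+00]
```

View pics/side_16.png

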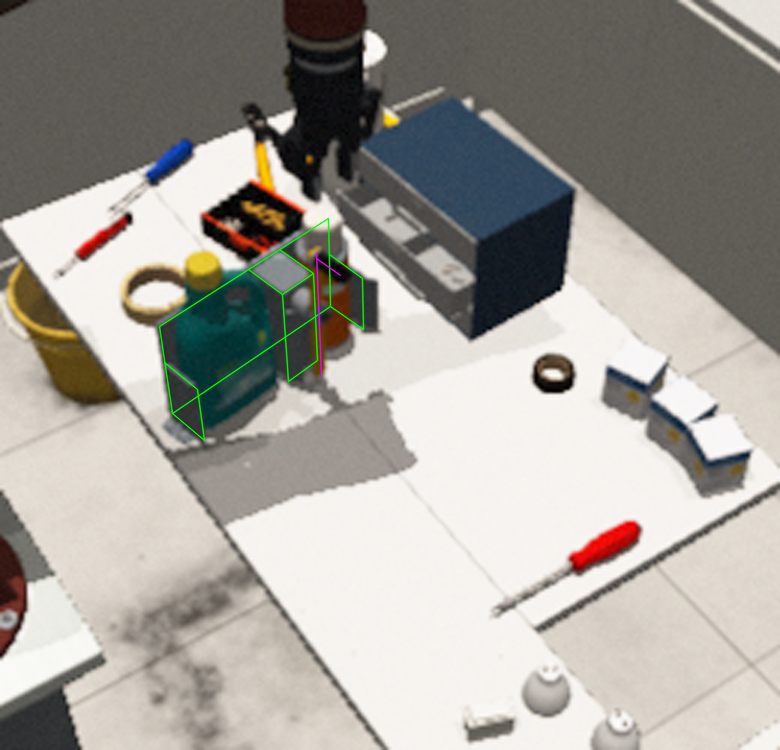

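arm_command(commands="0 0 4 0 0 0 0; 0 0 9 0 0 0 0; 0 0 13.5 0 0 0 0; 0 0 13.5 0 0 0 0; 0 0 13.5 0 0 0 0; 0.5 0 13.5 0 0 0 0; 1 0 13.5 0 0 0 0; 1 0 13.5 0 0 0 0; 1 0 13.5 0 0 0 0", newtons=20)

```text
t: 22.7
eef_pos: [0.553, 0.0068, 0.1976]
tcp_rot: [-1.289, 1.06, -1.061]
contact_force: [7.4, -0.4, 1.4]
gripper_width: 0.216
```

```bash
python3 - <<'E'
from w import *
s=r.get_state(); p=inr(s["eef_pos"]);print(p,s["contact_force"],s["gripper_width"])
snap(r,"17",rackseg(rk,1.571),sc=(190,80,450,330))
a0=np.pi/2
for a in np.linspace(a0,-0.03,12)[1:]:
    print("y %.2f z %.2f"%(-8.7*(np.sin(a)-1), 8.7*np.cos(a)))
E
```

```text
[-85.9  -2.5 197.6] [ 7.35149616 -0.38902504  1.38846258] 0.2155750226578465
y 0.09 z 1.26
y 0.37 z 2.50
y 0.82 z 3.68
y 1.43 z 4.78
y 2.20 z 5.79
y 3.11 z 6.67
y 4.14 z 7.41
y 5.26 z 7.99
y 6.45 z 8.41
y 7.70 z 8.64
y 8.96 z 8.70
```

View pics/side_17.png

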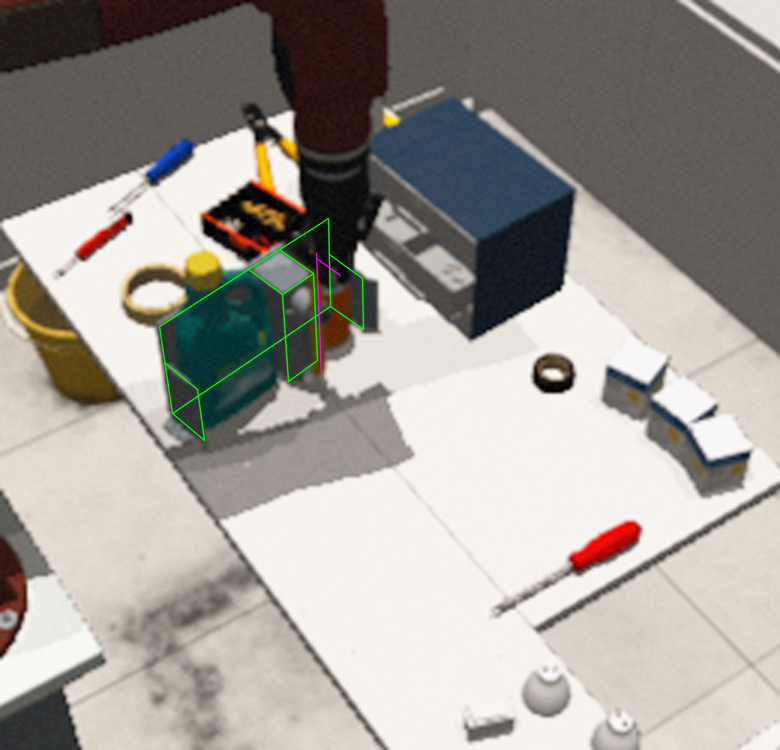

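arm_command(commands="1 0 0.1 1.25 0 0 0; 1 0 0.35 2.5 0 0 0; 1 0 0.8 3.7 0 0 0; 1 0 1.4 4.8 0 0 0; 1 0 2.2 5.8 0 0 0; 1 0 3.1 6.7 0 0 0; 1 0 4.15 7.4 0 0 0; 1 0 5.25 8 0 0 0; 1 0 6.45 8.4 0 0 0; 1 0 7.7 8.6 0 0 0; 1 0 8.6 8.65 0 0 0; 1 0 9 8.65 0 0 0")

```text
t: 24.3
eef_pos: [0.6381, 0.0249, 0.1055]
tcp_rot: [-1.288, 1.061, -1.06]
contact_force: [11.1, -1.0, 4.8]
gripper_width: 0.211
```

```bash
python3 - <<'E'
from w import *
s=r.get_state(); p=inr(s["eef_pos"]);print(p,s["contact_force"],s["gripper_width"])
snap(r,"18",rackseg(rk,0),sc=(190,80,450,330))
E
```

```text
[-84.9 -89.4 105.5] [11.1293422  -1.00823152  4.83106536] 0.21090744892925287
```

View pics/side_18.png

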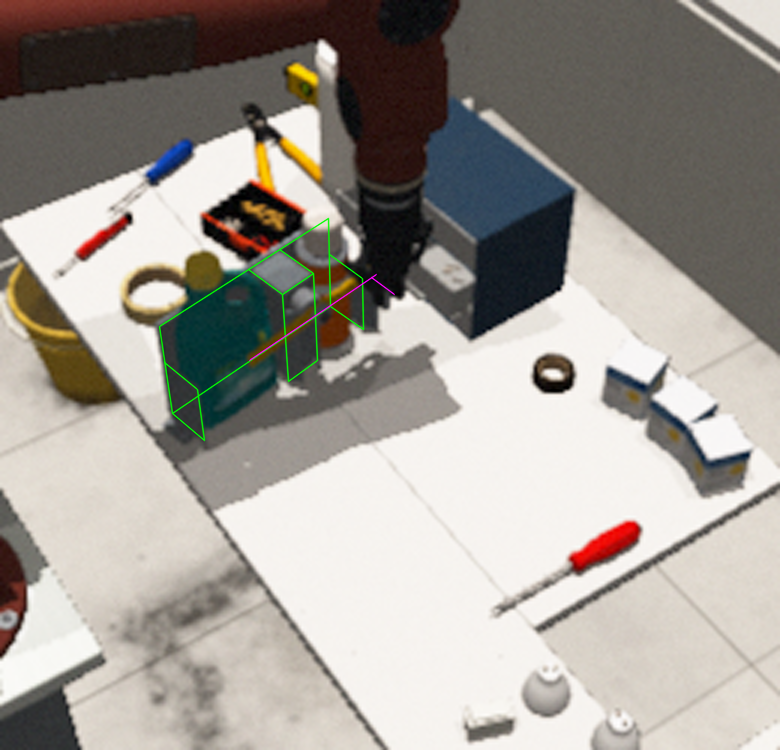

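arm_command(commands="1 0 0.4 0 0 0 0; 1 0 0.5 0 0 0 0; 1 0 0.5 0 0 0 0")

```text
t: 24.78
eef_pos: [0.6382, 0.0249, 0.1009]
tcp_rot: [-1.288, 1.061, -1.06]
contact_force: [11.7, -0.9, 2.4]
gripper_width: 0.212
```

```bash
python3 - <<'E'
from w import *
f=r.grab_frame("side"); pickle.dump(f,open("s19.pkl","wb"))
print(r.get_state()["contact_force"])
ov(f,(240,150,340,220),8,[],"pics/s19a.png")
ov(f,(240,150,340,220),8,rackseg(rk,0)[-2:],"pics/s19b.png")
E
```

```text
[11.93345276 -0.7060903   3.21855755]
```

View pics/s19b.png

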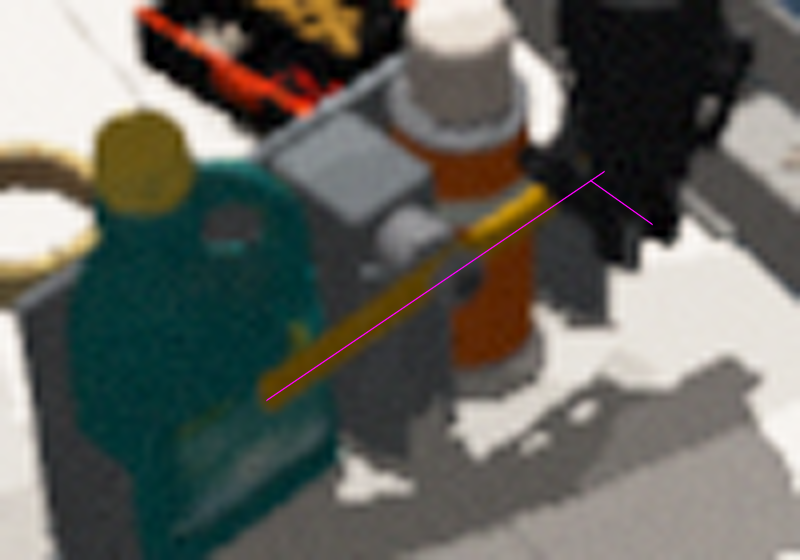

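arm_command(commands="1 0 0.3 0 0 0 0; 1 0 0.5 0 0 0 0; 1 0 0.5 0 0 0 0")

```text
t: 25.2
eef_pos: [0.6384, 0.0249, 0.0983]
tcp_rot: [-1.287, 1.059, -1.061]
contact_force: [3.2, -0.6, 19.8]
gripper_width: 0.212
```

arm_command(commands="1 0 -0.2 0 0 0 0; 0.3 0 -0.2 0 0 0 0; -0.2 0 -0.2 0 0 0 0; -0.2 0 -0.2 0 0 0 0; -0.2 0 -4 0 0 0 0; -0.2 0 -9 0 0 0 0; -0.2 0 -15 0 0 0 0; -0.2 3 -21 0 0 0 0; -0.2 6 -25 0 0 0 0; -0.2 6 -25 0 0 0 0")

```text
t: 26.45
eef_pos: [0.6487, -0.0378, 0.3481]
tcp_rot: [-1.29, 1.063, -1.063]
contact_force: [0.3, 0.3, -0.3]
gripper_width: 0.599
```

```bash
python3 - <<'E'
from w import *
s=r.get_state();print(inr(s["eef_pos"]),s["contact_force"],s["joint_pos"])
c=W(7,-65,0);j=W(8,93,0)
f=r.grab_frame("side"); pickle.dump(f,open("s20.pkl","wb"))
ov(f,(240,150,340,220),8,rackseg(rk,0)[-2:],"pics/s20b.png")
snap(r,"20",[])
E
```

```text
[-148.5  -87.4  348.1] [ 0.31925384  0.30452443 -0.30971873] [-0.26153041  0.33737301  0.57857312  1.80955453  0.0052077   1.11347779]
```

View pics/s20b.png

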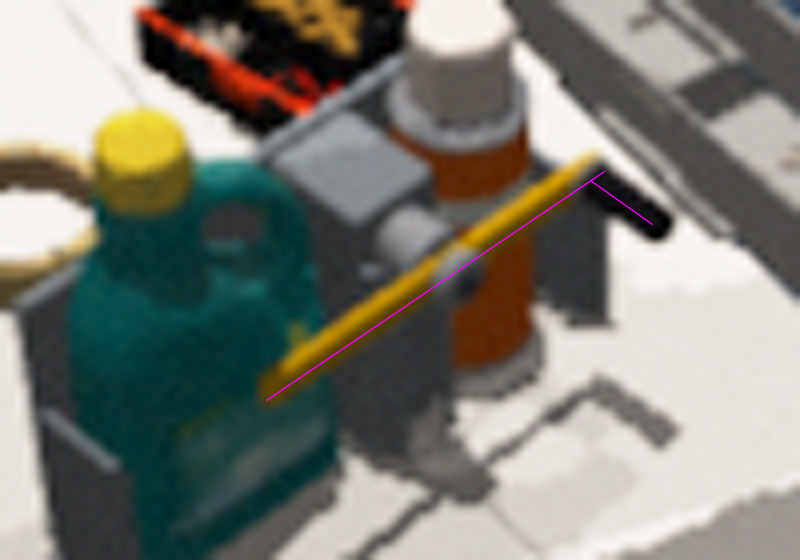

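View pics/top_20.png

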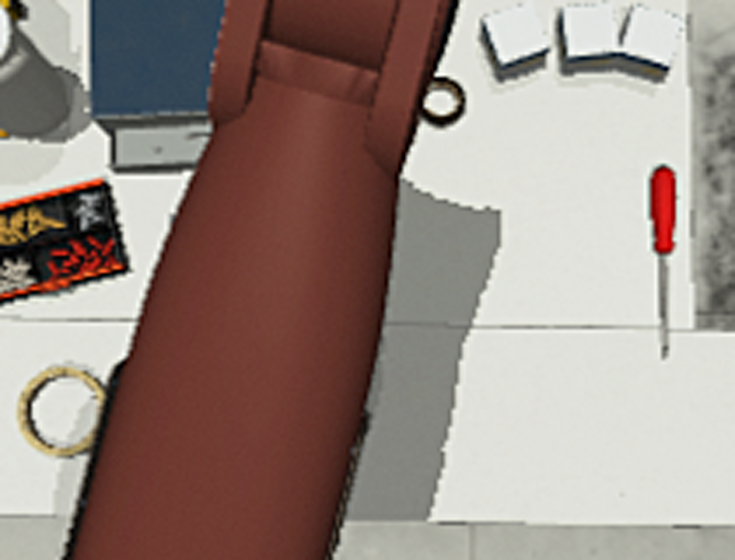

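arm_command(commands="-0.2 6 0 -3 0 0 0; -0.2 12 0 -6 0 0 0; -0.2 18 0 -9 0 0 0; -0.2 23 0 -12 0 0 0; -0.2 26 0 -12 0 0 0; -0.2 26 0 -12 0 0 0; -0.2 26 0 -12 0 0 0")

```text
t: 27.48
eef_pos: [0.5808, -0.3128, 0.3417]
tcp_rot: [-1.293, 1.067, -1.054]
contact_force: [0.7, -0.3, 0.9]
gripper_width: 0.598
```

```bash
python3 - <<'E'
from w import *
s=r.get_state();print(inr(s["eef_pos"]),s["contact_force"])
c=W(7,-65,0);j=W(8,93,0)
snap(r,"21",cylseg(c,32.5,150)+boxseg((j[0],j[1],rk[2]),64,121,120)+rackseg(rk,0)[-2:])
E
```

```text
[-404.7   33.3  341.7] [ 0.69292342 -0.34728867  0.86105382]
```

View pics/top_21.png

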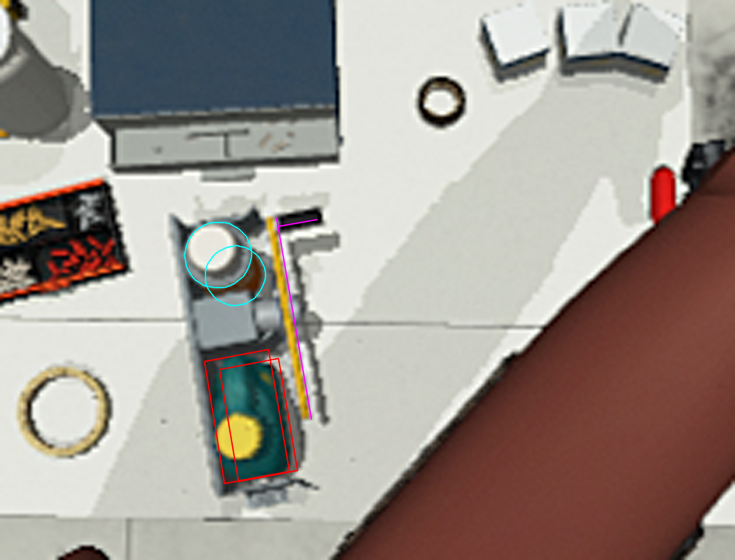

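View pics/side_21.png

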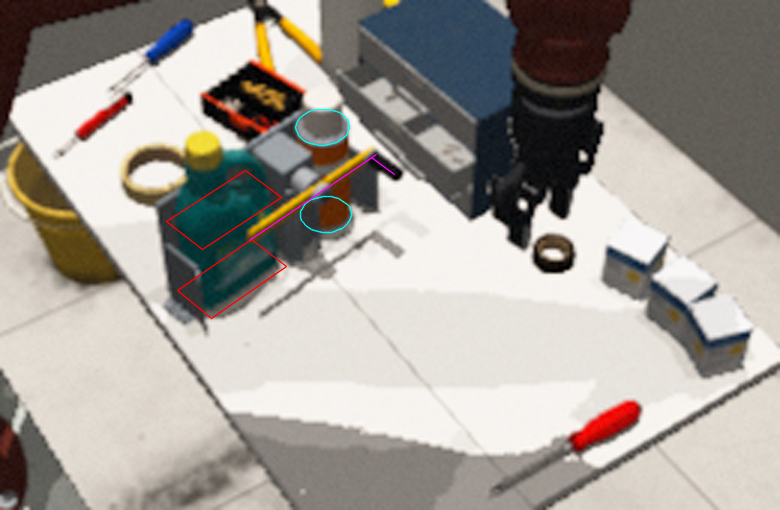

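```bash
python3 - <<'E'
from h import *
o=[]
for n in("9","15","21"):
    f=pickle.load(open(f"top_{n}.pkl","rb")); o.append(cv2.resize(f["frame"][190:275,255:305,::-1],None,fx=5.3,fy=5.3,interpolation=cv2.INTER_CUBIC))
cv2.imwrite("pics/cmp.png",np.hstack(o))
E
```

```text
(no output)
```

View pics/cmp.png

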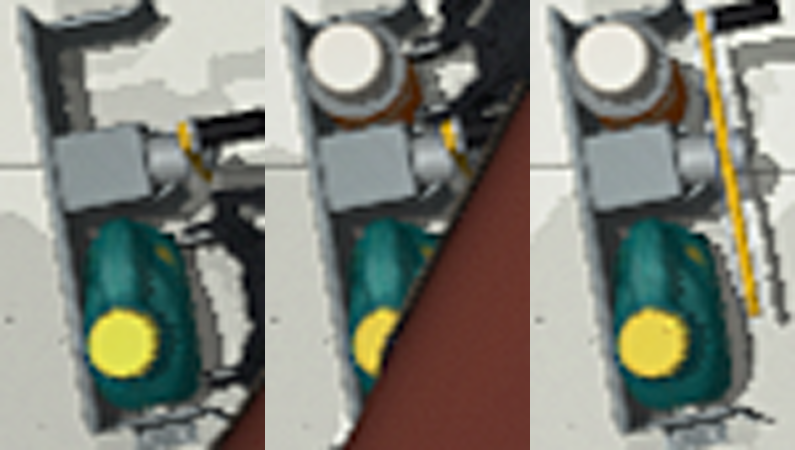

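```bash
python3 - <<'E'
from cell import r
s=r.get_state();print(s["t"],s["contact_force"],r.hand_in())
E
```

```text
the job is handed in; nothing more can be done
27.575 [ 0.26889164 -0.01111723 -0.07727441] None
```

The jug and the spray can are both in the rack against the back plate, and the retaining bar is down level in front of them. I handed the job in at 27.6 s of the 72 s allowed.

I turned the bar upright by its knob until it met the stop. I then pushed the jug low down with the open fingers into the wide bay until it stopped at the back, where the force rose to about 33 N. The can went into the narrow bay cradled between the part-closed fingers and stopped at about 22 N. Finally I turned the bar down; it took two small extra presses before it met its stop at about 20 N, and then I let go and moved away.

**Last pictures:** Both bottles stood with their caps on and did not move after they were pressed home. The bar looked level, and I saw no change in the other things in view (the spare bulb was out of frame in these last pictures). With the arm clear, the measured force was near zero.

**Small disagreements:** The bar and the front of the jug sat about 3 to 5 mm off my drawn rack model, and the bar about 1° off level. I judged these to be errors in my fit of the rack's position, because the contact forces showed firm stops.

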